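Press both bushes home in a link

TASK

Press the two yellow flanged bushes fully home, flanges down on the eyes of the blue link, with the palm press (not with the fingers): lay the link level across the round anvil and the outboard rest with one bush centred under the ram, push the palm knob all the way down to its stop and let it spring back up. Then take the link up again, turn it end for end and press the other bush the same way. Leave the finished link lying across the anvil and the rest with the knob up, and leave the other things on the bench where they are.

Things in the scene. Friction and masses are not known exactly. Their poses are not given: they have to be found in the camera images.
- link: loose blue steel link, a flat bar with a round eye at each end: 196 mm long overall along its x axis, 12 mm thick, shank 26 mm wide (y) between eyes of 36 mm diameter centred 80 mm either side of the middle; about 0.34 kg. Origin: middle of its underside, z up; it lies flat with the bushes upward. Take it across the 26 mm width of the shank. Both ends are alike.
- bush_a_top (a point): top centre of the yellow flanged plastic bush in the eye at the link's -x end (flange 28 mm diameter, 4 mm thick, black bore). As found, the flange stands 7 to 9 mm above the eye's face, so this point is 23 to 25 mm above the link's underside; when home the flange lies on the eye and this point is 16 mm above the underside.
- bush_b_top (a point): the same point of the like bush in the eye at the link's +x end
- bush_a: the bush itself; origin at the underside of its flange, 19 to 21 mm above the link's underside as found, 12 mm when home. It slides straight down in its eye with about 5 N of friction and stays where it is left; it cannot come out.
- bush_b: the same for the bush at the +x end
- press: fixed green palm press. Origin: on the bench (z = 0) under the ram's vertical axis; +x points back to the column (66 mm behind the axis), -x out of the open throat along the bed bar (14 mm high, 32 mm wide) to the outboard rest. Base 110 mm wide, 18 mm high, reaching 55 mm in front of the axis. Head and round ram guide, 44 mm diameter, 110 to 178 mm above the bench.
- anvil (a point): centre of the flat top of the round steel anvil, 48 mm diameter, 45 mm above the bench, on the ram axis
- rest (a point): centre of the flat top of the outboard rest, a steel saddle 24 mm along the bed by 36 mm across on a thin post and a 40 mm carriage (23 mm high), at the anvil's height, 45 mm above the bench and 160 mm in front of the ram axis: one eye of the link lies on the anvil, the other on this, and the link between them hangs free for the fingers
- knob_top (a point): top centre of the black mushroom palm knob, 48 mm diameter, on the ram axis: 235 mm above the bench when up, 205 mm at the stop. The knob, its 24 mm spring and the ram move straight down together.
- ram_nose (a point): centre of the flat underside of the ram, 24 mm diameter: 91 mm above the bench when up, 61 mm at the stop, which is exactly the top of a bush that is home in a link on the anvil. A bush as found leaves about 20 mm below the raised nose.
- plunger (a joint): travel of knob and ram, m: 0 up, 0.030 down at the stop; a spring returns it. Pushing takes about 4 N at the top and 9 N at the stop, and about 5 N more while it drives a bush.
- hammer: bystander: hammer with wooden handle, 260 mm, lying; origin under its middle
- screwdriver: bystander: screwdriver with orange handle, 200 mm, 26 mm high, lying; origin under its middle
- wrench: bystander: steel wrench, 180 mm, 8 mm high, lying flat; origin under its middle
- tub: bystander: grey tub of spare yellow bushes, 76 mm diameter, 45 mm high; origin under its centre
- jar: bystander: glass jar with red lid, 64 mm diameter, 75 mm high; origin under its centre
Mind the look-alikes: they are no part of the job. There is more than one size of the link; the job needs the smaller.

How it is judged:
By the outcome, as a careful person would: the job done as asked, in the order asked, and still so for the second after the job is handed in, with the robot touching nothing.
It also fails if it takes over 72 s, if anything falls off the work surface, if the arm or the gripper's body presses on something with over 40 N, if the wrist force passes 120 N, or if a joint passes its speed limit or range.

ROBOT

A 6-joint arm with a two-finger parallel gripper is mounted at the origin on the work surface. World frame = base frame: x ahead of the robot, y to its left, z up, the work surface at z = 0. Lengths are in m, angles in rad, forces in N, time in s.
With the tool pointing down it reaches from about 0.3 to 0.85 m from the base axis. Payload 4.2 kg.
Tool frame: the origin (TCP) lies midway between the tips of the shut fingers; the grasp point (between the pads) lies 19 mm behind it; x points along the fingers, y is the direction in which the jaws open and shut, and the axes are right-handed (so a half turn about x gives the same grasp; the last joint's range is limited). The gripper opens to 91 mm and grips with 3 to 60 N. Pads are 32 mm wide; open, the fingers measure 118 mm over their backs; the gripper's body (76 mm by 178 mm) begins 60 mm behind the grasp point.
Start: joints at [-1.192, 0.32, 1.565, -0, 1.257, -0.02], TCP at [0.223, -0.53, 0.214] pointing down, gripper open.
Joint ranges: [-3.11, 3.11], [-0.84, 2.01], [0.21, 2.61], [-1.34, 4.49], [0.05, 2.63], [-2.56, 2.56]. Speed limits (rad/s): [2.57, 2.57, 3.14, 3.14, 3.14, 3.14].

INTERFACE

Orientations are given as a rotation vector (axis times angle).
In Python, from cell import manip, imaging, ticket, spotter gives the robot as it stands. The module is installed in compiled form; this text tells all that it offers.
- The arm moves only by the tool jog_arm, never from a script. Its arguments are lists of equal length, an entry for each row: "delta_pos": the shift along the tool's x, y, z in units of 50 mm (1.0 is 50 mm), a list of three; "rotation": the turn, a rotation vector about the tool's x, y, z in units of 8 degrees (1.0 is 8 degrees), a list of three; "gripper": the closure, from 0 (fully open) to 1 (shut). In form: {"delta_pos": [[dx, dy, dz], ...], "rotation": [[wx, wy, wz], ...], "gripper": [gripper, ...]}. A call has 1 to 12 rows; each row shifts and turns the pose as measured when the row begins, along the tool's axes as they then stand; what a row does not reach is not made up. A row lasts 1/8 s, in which the tool goes at most 62.5 mm and 10.7 degrees, less where a joint would pass 70% of its speed; a pose out of reach is approached as far as the arm can. A call is refused whole if a number of a shift passes 1 or a number of a turn 1, either way. A call with a gripper value outside its range is refused whole. The fingers move at their own pace and stop on an object; "force" is the grip in N (left out, the last holds). Time passes only in rows, so rows that do not move let the fingers close. It gives the time, the measured TCP pose, the force and the opening at its end, in the units of the state.
- manip.observe(): the state, without advancing time (a new reading comes with each control period).
- imaging.capture(name): name is "scene" or "top" or "wrist"; returns the picture (420x560x3 uint8, red, green, blue); there is no depth.
- imaging.camera_params(name): a dict with "fx", "fy", "cx", "cy" (pixels), "k1" (the pictures are not rectified: a ray, as slopes to the right and down, at radius r is drawn at 1 + k1 r^2 times it, then the intrinsics apply), "world_to_cam" (4x4, takes a point from world to camera coordinates); the wrist camera has in their place "tool_from_camera" (4x4, takes a point from camera to tool coordinates, whose origin is the TCP and whose axes are the tool frame's). Camera axes: x right, y up, looking along -z (the intrinsics and any distortion apply to the point x, -y, -z); pixel columns grow to the right and rows downward; lengths in m; the calibration is good to about 2 mm. A picture is of the moment at which its call begins: read the wrist's pose just before it. camera_params takes no time and is no camera call.
- ticket.hand_in(): hands the job in, once; it reports no verdict.
Trained networks look in the newest picture that a camera, given by its name, has taken for a name from the list of things; names that differ only in an ending like _2 or _b are one class to them, and where a whole thing is asked for, a point or a joint stands for the part that bears it (a point fixed in the world has none). Each returns a list of dicts, best first, with "p" (0 to 1); they miss things now and then, are a little off and sometimes report something else, mostly with a low value. They report only what shows in the picture. A call takes as long as a camera call. They do not tell look-alikes from the thing itself.
- spotter.cut_out(camera, target): "mask" (420x560 bool, what is visible of it) and "xy" ([column, row] in pixels, amid what is visible of it).
The state is a dict: "time": time; "qpos": joint angles; "dq": joint speeds; "joint_efforts": joint torques, N m; "position": TCP position; "tcp_rot": TCP orientation; "ft_force": force on the tool from outside, world axes, zero at the start; "moment": the same for the moment, N m; "finger_gap": finger opening in m.
Only numpy, scipy, OpenCV 4.12 (cv2) and the standard library are available. Lean on these libraries where they do the work, as an engineer would, in place of code of your own. Each camera call takes 0.05 s, during which the arm holds its last target. There are 200 camera calls.

## Working session

There is one attempt and no reset: what is moved stays moved. The work goes in short steps, Python scripts to look and compute and a tool call to move; the robot and the scene stay as the last step left them, time stands still between calls to the robot, and variables do not carry over. Pictures are saved under pics/ and viewed, about 8 in all and at most 12, crops included, and the job is handed in when it is done.

Besides the shell and the picture viewer there is one more tool, called as a command line: name --argument value ..., lists and objects as JSON in quotes. jog_arm: Moves the arm, as the interface text tells. Its arguments: {"type":"object","properties":{"delta_pos":{"type":"array","items":{"type":"array","items":{"type":"number"}}},"rotation":{"type":"array","items":{"type":"array","items":{"type":"number"}}},"gripper":{"type":"array","items":{"type":"number"}},"force":{"type":"number"}},"required":["delta_pos","rotation","gripper"]}

```bash
mkdir -p pics
cat > h.py <<'E'
import numpy as np, cv2
from scipy.spatial.transform import Rotation as R
from cell import manip, imaging, ticket, spotter
def save(img,n): cv2.imwrite('pics/'+n,cv2.cvtColor(img,cv2.COLOR_RGB2BGR))
def w2c(cam,st=None):
    P=imaging.camera_params(cam)
    if 'world_to_cam' in P: return P,np.array(P['world_to_cam'])
    st=st or manip.observe(); T=np.eye(4); T[:3,:3]=R.from_rotvec(st['tcp_rot']).as_matrix(); T[:3,3]=st['position']
    return P,np.linalg.inv(T@np.array(P['tool_from_camera']))
def proj(cam,p,st=None):
    P,M=w2c(cam,st); c=M[:3,:3]@np.array(p)+M[:3,3]; u=np.array([c[0],-c[1]])/-c[2]
    u=u*(1+P['k1']*(u@u)); return np.array([P['fx']*u[0]+P['cx'],P['fy']*u[1]+P['cy']])
def back(cam,px,z,st=None):
    P,M=w2c(cam,st); d=np.array([(px[0]-P['cx'])/P['fx'],(px[1]-P['cy'])/P['fy']]); u=d.copy()
    for _ in range(20): u=d/(1+P['k1']*(u@u))
    C=np.linalg.inv(M); r=C[:3,:3]@np.array([u[0],-u[1],-1]); o=C[:3,3]
    return o+r*(z-o[2])/r[2]
E
cat > a.py <<'E'
from h import *
np.set_printoptions(precision=3,suppress=True)
print(manip.observe())
a=[imaging.capture(c) for c in('scene','top')]
save(a[0],'s0.png');save(a[1],'t0.png')
for n,z in(('link',.012),('bush_a',.024),('press',.1),('knob_top',.235),('hammer',.01),('tub',.045),('jar',.07)):
    for c in('top','scene'):
        for d in spotter.cut_out(c,n)[:4]: print(n,c,round(d['p'],2),np.array(d['xy']),d['mask'].sum(),back(c,d['xy'],z))
E
python3 a.py
```

```text
{'time': 0.0, 'qpos': array([-1.192,  0.32 ,  1.566, -0.   ,  1.257, -0.02 ]), 'dq': array([-0.001,  0.001,  0.   ,  0.   ,  0.001,  0.   ]), 'joint_efforts': array([ -0.002, -41.247, -23.197,   0.072,   0.045,  -0.   ]), 'position': array([ 0.223, -0.529,  0.213]), 'tcp_rot': array([ 2.003,  0.407, -2.003]), 'ft_force': array([ 0.769,  0.341, -0.478]), 'moment': array([-0.04 ,  0.01 , -0.028]), 'finger_gap': 0.09130034779689614}
link top 0.71 [324.6 201.9] 577 [ 0.592 -0.229  0.012]
link top 0.66 [404.8 264.3] 1197 [ 0.405 -0.464  0.012]
link top 0.52 [167.5 215.1] 3154 [0.555 0.246 0.012]
link scene 0.71 [249.1 275.6] 769 [ 0.595 -0.218  0.012]
link scene 0.68 [310.7 236.6] 293 [ 0.425 -0.036  0.012]
link scene 0.65 [159.5 241.5] 873 [ 0.423 -0.469  0.012]
link scene 0.53 [398.4 294.8] 830 [0.694 0.149 0.012]
bush_a top 0.66 [425.5 303. ] 150 [ 0.294 -0.517  0.024]
bush_a top 0.47 [388. 229.] 140 [ 0.509 -0.414  0.024]
bush_a top 0.37 [299.8 198.6] 68 [ 0.601 -0.154  0.024]
bush_a scene 0.48 [274.4 272.3] 53 [ 0.6   -0.152  0.024]
bush_a scene 0.44 [149.5 210.5] 100 [ 0.268 -0.519  0.024]
press top 0.87 [165.1 210.6] 2998 [0.563 0.225 0.1  ]
press scene 0.96 [430.5 249.1] 4760 [0.629 0.238 0.1  ]
knob_top top 0.81 [150.4 207.3] 287 [0.562 0.217 0.235]
knob_top top 0.5 [252.2 260. ] 345 [ 0.433 -0.032  0.235]
knob_top scene 0.56 [418.8 194.8] 363 [0.589 0.199 0.235]
hammer top 0.67 [262.2 163.6] 872 [ 0.711 -0.041  0.01 ]
hammer scene 0.71 [314.  303.3] 1339 [ 0.709 -0.063  0.01 ]
tub top 0.82 [169.8 271.8] 597 [0.388 0.226 0.045]
tub scene 0.8 [397.1 222.2] 573 [0.415 0.22  0.045]
jar top 0.78 [202.6 153.8] 466 [0.729 0.128 0.07 ]
jar top 0.58 [149.5 208.1] 271 [0.572 0.28  0.07 ]
jar scene 0.68 [213. 265.] 80 [ 0.62  -0.305  0.07 ]
jar scene 0.65 [398.8 292.4] 784 [0.752 0.126 0.07 ]
```

View pics/t0.png

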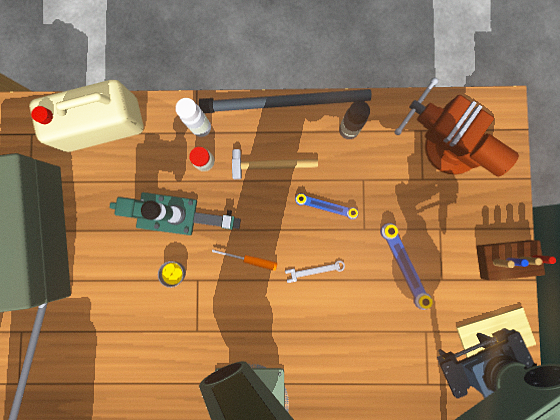

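View pics/s0.png

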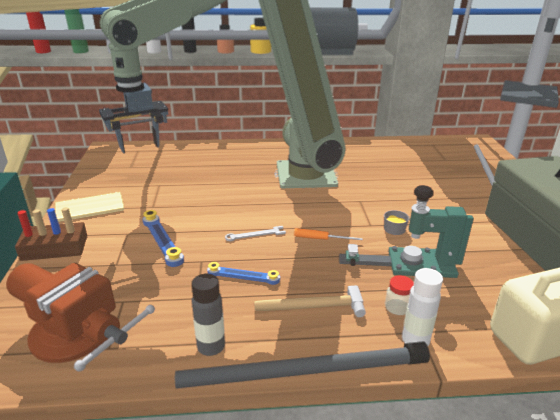

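The top view shows the small blue link with eyes at about (301,199) and (353,213). The larger look-alike is at (408,264). The press has its knob at (151,210) and its rest at (229,222). In the scene view the anvil is at (412,253), the rest at (353,249) and the knob at (424,191).

```bash
cat > b.py <<'E'
from h import *
np.set_printoptions(precision=4,suppress=True)
for c,l in(('top',[('eyeL',(301,199),.024),('eyeR',(353,213),.024),('bigA',(391,231),.024),('bigB',(425,302),.024),('knob',(151,209),.235),('rest',(228,222),.045)]),
 ('scene',[('eyeR',(214,267),.024),('eyeL',(273,274),.024),('rest',(353,248),.045),('anvil',(412,253),.045),('knob',(424,190),.235)])):
    for n,p,z in l: print(c,n,back(c,p,z))
    print(np.linalg.inv(w2c(c)[1])[:3,3])
t,s=cv2.imread('pics/t0.png'),cv2.imread('pics/s0.png')
a=cv2.resize(t[180:250,100:240],(800,400),interpolation=cv2.INTER_CUBIC);b=cv2.resize(s[180:290,330:480],(273,200));b=cv2.resize(s[170:280,330:480],(800,587),interpolation=cv2.INTER_CUBIC)
cv2.imwrite('pics/c0.png',cv2.resize(np.vstack([a,b]),(480,592)))
print(imaging.camera_params('wrist'))
E
python3 b.py
```

```text
top eyeL [ 0.6002 -0.158   0.024 ]
top eyeR [ 0.5574 -0.3119  0.024 ]
top bigA [ 0.5035 -0.4226  0.024 ]
top bigB [ 0.2971 -0.5152  0.024 ]
top knob [0.5576 0.2154 0.235 ]
top rest [0.5319 0.0569 0.045 ]
[ 0.4906 -0.1181  1.1554]
scene eyeR [ 0.5678 -0.3082  0.024 ]
scene eyeL [ 0.6071 -0.1564  0.024 ]
scene rest [0.5356 0.0644 0.045 ]
scene anvil [0.5682 0.2174 0.045 ]
scene knob [0.5663 0.2191 0.235 ]
[ 1.5882 -0.2136  0.8041]
{'fx': 345.38872300140713, 'fy': 345.38872300140713, 'cx': 287.53219994202203, 'cy': 205.65302614605326, 'k1': -0.04482249639358258, 'tool_from_camera': array([[-0.0006,  0.2464, -0.9692, -0.1708],
       [ 1.    ,  0.0004, -0.0005, -0.0008],
       [ 0.0003, -0.9692, -0.2464, -0.0697],
       [ 0.    ,  0.    ,  0.    ,  1.    ]])}
```

View pics/c0.png

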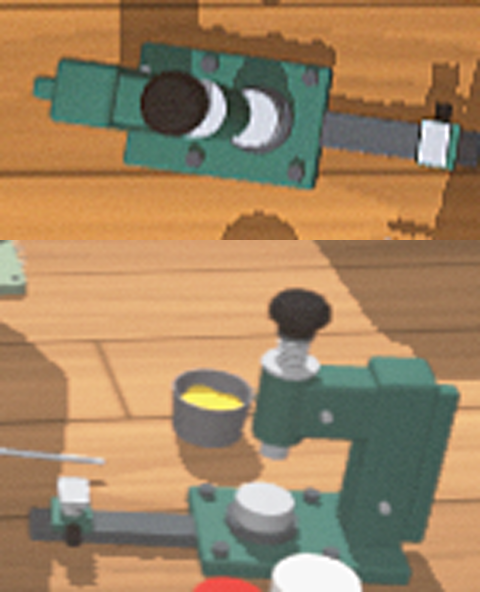

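```bash
cat >> h.py <<'E'
def plan(pos,th,step=45.,st=None):
    """rows to reach pos, tool down, jaw axis yaw th(deg)"""
    st=st or manip.observe(); A=R.from_rotvec(st['tcp_rot'])
    t=np.radians(th); y=np.array([np.cos(t),np.sin(t),0]); x=np.array([0,0,-1.])
    B=R.from_matrix(np.c_[x,y,np.cross(x,y)])
    rv=(A.inv()*B).as_rotvec(degrees=True); d=A.inv().apply(np.array(pos)-st['position'])*1000
    ya=A.apply([0,1,0]); print('t',round(st['time'],2),'pos',st['position'].round(4),'yaw',round(np.degrees(np.arctan2(ya[1],ya[0])),2),'tilt',A.apply([1,0,0]).round(3),'q',st['qpos'].round(2),'F',st['ft_force'].round(1),'gap',round(st['finger_gap'],4))
    n=int(max(np.ceil(abs(d).max()/step),np.ceil(abs(rv).max()/7.5),1))
    print('total tool mm',d.round(1),'rot deg',rv.round(2),'n',n,'unit/row',(d/50/n).round(3),(rv/8/n).round(3))
E
python3 -c "
from h import *
plan((.579,-.235,.26),164.5);plan((.579,-.235,.26),-15.5)"
```

```text
t 0.8 pos [ 0.2233 -0.5299  0.214 ] yaw -67.15 tilt [-0. -0. -1.] q [-1.19  0.32  1.56 -0.    1.26 -0.02] F [ 0.6 -0.1 -0.1] gap 0.0912
total tool mm [ -46.1 -133.6 -442.3] rot deg [128.35  -0.    -0.  ] n 18 unit/row [-0.051 -0.148 -0.491] [ 0.891 -0.    -0.   ]
t 0.8 pos [ 0.2233 -0.5299  0.214 ] yaw -67.15 tilt [-0. -0. -1.] q [-1.19  0.32  1.56 -0.    1.26 -0.02] F [ 0.6 -0.1 -0.1] gap 0.0912
total tool mm [ -46.1 -133.6 -442.3] rot deg [-51.65   0.    -0.  ] n 10 unit/row [-0.092 -0.267 -0.885] [-0.646  0.    -0.   ]
```

jog_arm --delta_pos '[[0,-0.27,-0.89],[0,-0.19,-0.91],[0,-0.11,-0.92],[0,-0.03,-0.92],[0,0.05,-0.92],[0,0.14,-0.91],[0,0.22,-0.9],[0,0.29,-0.88],[0,0.37,-0.85],[0,0.45,-0.81]]' --rotation '[[-0.65,0,0],[-0.65,0,0],[-0.65,0,0],[-0.65,0,0],[-0.65,0,0],[-0.65,0,0],[-0.65,0,0],[-0.65,0,0],[-0.65,0,0],[-0.65,0,0]]' --gripper '[0,0,0,0,0,0,0,0,0,0]' --force 50

```text
time: 2.05
position: [0.5819, -0.2203, 0.2144]
tcp_rot: [1.383, 1.081, -1.384]
ft_force: [-0.2, -0.3, 0.3]
finger_gap: 0.0914
```

```bash
cat > w.py <<'E'
from h import *
import sys
np.set_printoptions(precision=4,suppress=True)
st=manip.observe(); im=imaging.capture('wrist'); save(im,sys.argv[1])
plan((.569,-.272,.1),-15.5,st=st)
for n,z in(('bush_a',.024),('link',.012)):
    for d in spotter.cut_out('wrist',n)[:4]:
        c,sz,an=cv2.minAreaRect(np.argwhere(d['mask'])[:,::-1].astype(np.float32))
        print(n,round(d['p'],2),np.array(d['xy']),c,sz,d['mask'].sum(),back('wrist',d['xy'],z,st),back('wrist',c,z,st))
E
python3 w.py w1.png
```

```text
t 2.05 pos [ 0.5819 -0.2203  0.2144] yaw -13.8 tilt [ 0.002 -0.004 -1.   ] q [-0.38  0.39  1.45 -0.    1.29 -0.14] F [-0.2 -0.3  0.3] gap 0.0914
total tool mm [114.5  -0.6  52.9] rot deg [ 1.7   0.17 -0.19] n 3 unit/row [ 0.764 -0.004  0.353] [ 0.071  0.007 -0.008]
bush_a 0.69 [290.5 116.4] (291.5, 119.5) (25.0, 27.0) 581 [ 0.6025 -0.1522  0.024 ] [ 0.6027 -0.1555  0.024 ]
bush_a 0.52 [286.8 263. ] (286.7373962402344, 259.70233154296875) (23.14234733581543, 13.785601615905762) 277 [ 0.5604 -0.3071  0.024 ] [ 0.5613 -0.3031  0.024 ]
link 0.91 [288.7 184.1] (290.1359558105469, 184.6728515625) (32.2407341003418, 163.49855041503906) 4070 [ 0.5836 -0.2219  0.012 ] [ 0.585  -0.2229  0.012 ]
```

View pics/w1.png

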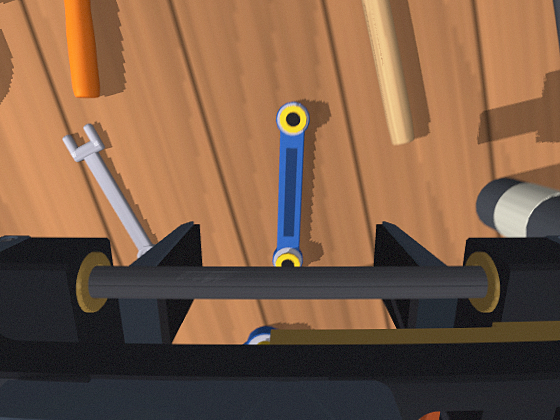

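Wrist view: the small link lies nearly in line with the tool, with its eyes at (292,119) and (288,265). The jaws straddle it. The larger link is just visible at (262,335).

jog_arm --delta_pos '[[0.7,0,0.35],[0.7,0,0.35],[0.7,0,0.33],[0.7,0,0],[0.3,0,0]]' --rotation '[[0.07,0,0],[0.07,0,0],[0.05,0,0],[0,0,0],[0,0,0]]' --gripper '[0,0,0,0.3,0.3]'

```text
time: 2.82
position: [0.5665, -0.2768, 0.0578]
tcp_rot: [1.406, 1.057, -1.407]
ft_force: [-0.3, -1.1, 0.7]
finger_gap: 0.0739
```

```bash
python3 -c "
from h import *
plan((.571,-.2705,.004),-15.4)"
```

```text
t 2.83 pos [ 0.5665 -0.2768  0.0578] yaw -15.75 tilt [ 0.005 -0.008 -1.   ] q [-0.47  0.53  1.65 -0.01  0.96 -0.19] F [-0.3 -1.1  0.7] gap 0.0739
total tool mm [53.7  2.2 -7.6] rot deg [-0.35  0.35 -0.39] n 2 unit/row [ 0.537  0.022 -0.076] [-0.022  0.022 -0.024]
```

jog_arm --delta_pos '[[0.5,0.02,-0.08],[0.45,0.02,-0.08],[0,0,0],[0,0,0]]' --rotation '[[-0.04,0.04,-0.05],[0,0,0],[0,0,0],[0,0,0]]' --gripper '[0.3,0.3,0.3,0.3]'

```text
time: 3.32
position: [0.5707, -0.2728, 0.0118]
tcp_rot: [1.406, 1.064, -1.406]
ft_force: [0.3, -0.8, 0.8]
finger_gap: 0.0641
```

```bash
python3 -c "
from h import *
plan((.571,-.2705,.004),-15.4)"
```

```text
t 3.33 pos [ 0.5707 -0.2728  0.0118] yaw -15.6 tilt [ 0.003 -0.003 -1.   ] q [-0.46  0.59  1.68 -0.    0.87 -0.19] F [ 0.3 -0.8  0.8] gap 0.0641
total tool mm [ 7.8 -0.4 -2.3] rot deg [-0.2   0.12 -0.19] n 1 unit/row [ 0.155 -0.008 -0.045] [-0.026  0.015 -0.024]
```

jog_arm --delta_pos '[[0.15,0,-0.04],[0,0,0],[0,0,0],[0,0,0],[0,0,0],[0,0,0],[0,0,0],[0,0,0]]' --rotation '[[-0.03,0.02,-0.03],[0,0,0],[0,0,0],[0,0,0],[0,0,0],[0,0,0],[0,0,0],[0,0,0]]' --gripper '[0.3,0.7,1,1,1,1,1,1]'

```text
time: 4.32
position: [0.572, -0.2716, 0.0068]
tcp_rot: [1.404, 1.069, -1.402]
ft_force: [-0.3, 1.1, 0.2]
finger_gap: 0.0251
```

```bash
python3 -c "
from h import *
plan((.571,-.2705,.1),-9.4)"
```

```text
t 4.33 pos [ 0.572  -0.2716  0.0068] yaw -15.33 tilt [ 0.002 -0.001 -1.   ] q [-0.46  0.59  1.68  0.    0.87 -0.19] F [-0.3  1.1  0.2] gap 0.0251
total tool mm [-93.2  -1.   -0.8] rot deg [-5.93  0.02 -0.12] n 3 unit/row [-0.621 -0.007 -0.005] [-0.247  0.001 -0.005]
```

jog_arm --delta_pos '[[-0.3,0,0],[-0.7,0,0],[-0.9,0,0],[-0.9,-0.2,-0.4],[-0.9,-0.4,-0.7],[-0.9,-0.4,-0.8],[-0.6,-0.4,-0.8],[-0.4,-0.4,-0.8],[0,-0.4,-0.8],[0,-0.4,-0.8],[0,-0.4,-0.8]]' --rotation '[[0,0,0],[0,0,0],[0,0,0],[-0.1,0,0],[-0.1,0,0],[-0.1,0,0],[-0.1,0,0],[-0.1,0,0],[-0.1,0,0],[-0.1,0,0],[0,0,0]]' --gripper '[1,1,1,1,1,1,1,1,1,1,1]'

```text
time: 5.7
position: [0.4841, 0.0546, 0.2978]
tcp_rot: [1.339, 1.122, -1.332]
ft_force: [0.8, 0.4, -3.8]
finger_gap: 0.0252
```

```bash
python3 -c "
from h import *
plan((.48,.1,.3),-9.4)"
```

```text
t 5.7 pos [0.4841 0.0546 0.2978] yaw -9.92 tilt [ 0.003  0.002 -1.   ] q [0.09 0.13 1.6  0.   1.4  0.26] F [ 0.8  0.4 -3.8] gap 0.0252
total tool mm [ -2.2 -11.9 -44.1] rot deg [-0.52 -0.14 -0.16] n 1 unit/row [-0.043 -0.237 -0.881] [-0.065 -0.018 -0.019]
```

jog_arm --delta_pos '[[0,-0.1,-0.8],[0,-0.1,-0.1],[0,0,0]]' --rotation '[[-0.06,0,0],[0,0,0],[0,0,0]]' --gripper '[1,1,1]'

```text
time: 6.08
position: [0.4788, 0.1037, 0.2989]
tcp_rot: [1.328, 1.129, -1.324]
ft_force: [-0.3, 0.1, -4.2]
finger_gap: 0.0251
```

```bash
cat > w2.py <<'E'
from h import *
import sys
np.set_printoptions(precision=4,suppress=True)
st=manip.observe(); im=imaging.capture('wrist'); save(im,sys.argv[1])
plan((.48,.1,.3),-9.4,st=st)
zl=st['position'][2]-.0068+.024
for n,z in(('bush_a',zl),('knob_top',.235),('press',.045)):
    for d in spotter.cut_out('wrist',n)[:4]:
        c,sz,an=cv2.minAreaRect(np.argwhere(d['mask'])[:,::-1].astype(np.float32))
        print(n,round(d['p'],2),np.array(d['xy']),sz,d['mask'].sum(),back('wrist',d['xy'],z,st),back('wrist',c,z,st))
for p in ((.559,.217,.045),(.533,.059,.045),(.559,.217,.235)): print(proj('wrist',p,st))
E
python3 w2.py w2.png
```

```text
t 6.08 pos [0.4788 0.1037 0.2989] yaw -9.17 tilt [ 0.003  0.001 -1.   ] q [0.19 0.14 1.59 0.   1.41 0.35] F [-0.3  0.1 -4.2] gap 0.0251
total tool mm [-1.1  1.8  3.4] rot deg [ 0.23 -0.1  -0.13] n 1 unit/row [-0.022  0.035  0.069] [ 0.029 -0.013 -0.016]
bush_a 0.81 [286.4 322.6] (46.99999237060547, 17.999996185302734) 653 [0.4734 0.0742 0.3161] [0.4743 0.0761 0.3161]
knob_top 0.85 [374.   28.6] (75.0, 63.0) 4010 [0.5528 0.2187 0.235 ] [0.5541 0.2168 0.235 ]
press 0.91 [346.7  68.5] (89.83380889892578, 232.41407775878906) 11446 [0.5677 0.2177 0.045 ] [0.5598 0.1791 0.045 ]
[339.41    70.3553]
[334.7563 203.9561]
[384.0729  29.9138]
```

View pics/w2.png

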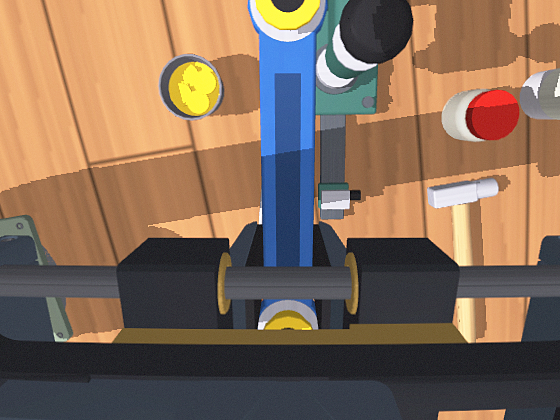

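The held link sits straight in the jaws with its bush at (285,4). The knob is at (376,27), and the rest's white top is at about (336,200), partly beside the link.

```bash
cat > b2.py <<'E'
from h import *
np.set_printoptions(precision=4,suppress=True)
st=manip.observe()
for n,p,z in(('knob',(376,27),.235),('rest',(336,201),.045),('bush',(285,4),.316)): print(n,back('wrist',p,z,st))
im=cv2.imread('pics/w2.png'); 
print([''.join('%4d'%v for v in im[r,316:356,0][::2]) for r in(184,190,195,200,205,210)])
print([''.join('%4d'%v for v in im[180:220,c,0][::2]) for c in (326,336,344)])
cv2.imwrite('pics/c2.png',cv2.resize(im[170:230,300:380],(800,600),interpolation=cv2.INTER_CUBIC))
E
python3 b2.py
```

```text
knob [0.5552 0.2184 0.235 ]
rest [0.5359 0.0617 0.045 ]
bush [0.4973 0.2167 0.316 ]
['  65  50  72  69  76  72  81  74  75  77  78  84  77  81  82  83  68  72  76  69', '  61  50  90 102  97  99  99  95  99  93 102  96 106 104 107 109 111  22  34  32', '  59  49  87 179 167 167 167 169 167 167 164 166 169 163 164 170 172  18  42  47', '  80 103 136 184 171 170 170 162 167 165 159 156 153 247 244 243 246  27  61  60', '  68 121 120 248 242 240 242 241 241 239 238 240 241 240 240 241 253  47  73 111', '  56  86 105 125 117 124 112 120 126 116 114 118 120 122  63  61  69  64  68 115']
['  83  80  72  88  94  99 174 166 172 173 170 153 244 241 255 124 126 128 130 133', '  87  74  78  94  93 102 174 165 169 171 159 246 240 239 255 114 122 122 123 125', '  75  63  82  93  91 107 175 167 170 174 244 236 236 239 255  63  69  71 111 114']
```

View pics/c2.png

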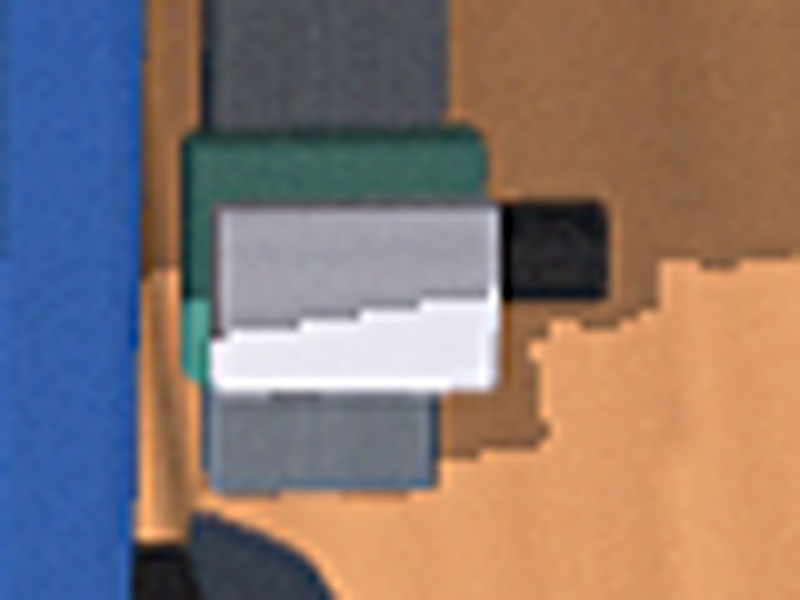

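```bash
python3 -c "
from h import *
plan((.5218,-.008,.07),-9.2)"
```

```text
t 6.28 pos [0.4796 0.1028 0.2987] yaw -9.31 tilt [ 0.003  0.002 -1.   ] q [0.19 0.14 1.59 0.   1.41 0.35] F [ 0.4  0.2 -3.5] gap 0.0253
total tool mm [228.7  58.9 103. ] rot deg [-0.11 -0.13 -0.15] n 6 unit/row [0.762 0.196 0.343] [-0.002 -0.003 -0.003]
```

jog_arm --delta_pos '[[0.2,0.4,0.6],[0.6,0.4,0.7],[0.8,0.35,0.7],[0.8,0,0.06],[0.8,0,0],[0.8,0,0],[0.4,0,0],[0.1,0,0]]' --rotation '[[0,0,0],[0,0,0],[0,0,0],[0,0,0],[0,0,0],[0,0,0],[0,0,0],[0,0,0]]' --gripper '[1,1,1,1,1,1,1,1]'

```text
time: 7.28
position: [0.5262, -0.0196, 0.0687]
tcp_rot: [1.343, 1.115, -1.328]
ft_force: [0.1, -0.0, -4.0]
finger_gap: 0.0253
```

```bash
cat > s.py <<'E'
from h import *
import sys
np.set_printoptions(precision=4,suppress=True)
st=manip.observe(); plan(eval(sys.argv[2]),float(sys.argv[3]),st=st)
zt=float(sys.argv[4]); 
for c in('scene','top'):
    im=imaging.capture(c); save(im,c[0]+sys.argv[1])
    for d in spotter.cut_out(c,'bush_a')[:4]: print(c,'bush',round(d['p'],2),np.array(d['xy']),d['mask'].sum(),back(c,d['xy'],zt))
s=cv2.imread('pics/s'+sys.argv[1]);t=cv2.imread('pics/t'+sys.argv[1])
a=cv2.resize(s[170:290,300:480],(800,533)[:2],interpolation=cv2.INTER_CUBIC);b=cv2.resize(t[170:250,120:320],(800,320),interpolation=cv2.INTER_CUBIC)
cv2.imwrite('pics/c'+sys.argv[1],cv2.resize(np.vstack([a,b]),(560,597),interpolation=cv2.INTER_AREA))
E
python3 s.py 3.png "(.5218,-.008,.062)" -9.2 .08
```

```text
t 7.28 pos [ 0.5262 -0.0196  0.0687] yaw -10.01 tilt [ 0.01   0.001 -1.   ] q [-0.06  0.38  1.89  0.    0.87  0.11] F [ 0.1 -0.  -4. ] gap 0.0253
total tool mm [  6.7  -6.4 -10.7] rot deg [-0.81 -0.14 -0.59] n 1 unit/row [ 0.133 -0.129 -0.213] [-0.101 -0.018 -0.073]
scene bush 0.64 [147.9 211.2] 116 [ 0.3667 -0.501   0.08  ]
scene bush 0.62 [304.3 234.2] 72 [ 0.5127 -0.0666  0.08  ]
scene bush 0.61 [171.2 251.8] 142 [ 0.5711 -0.4116  0.08  ]
scene bush 0.43 [367.1 238.3] 62 [0.5425 0.0979 0.08  ]
top bush 0.6 [424.8 301.4] 143 [ 0.3083 -0.4951  0.08  ]
```

View pics/c3.png

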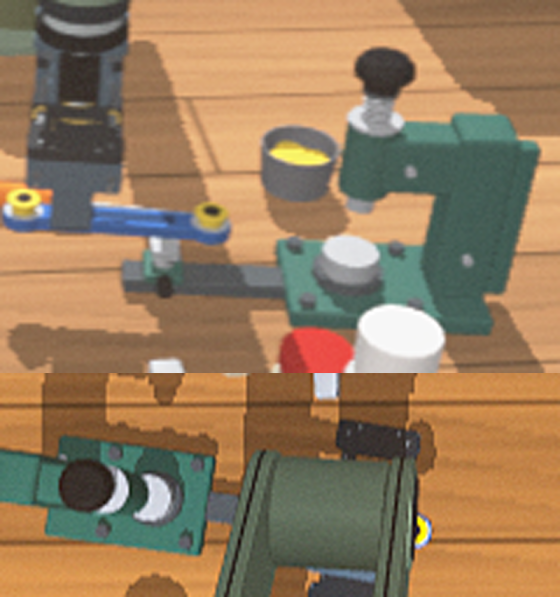

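jog_arm --delta_pos '[[0.13,-0.13,-0.21],[0.03,0,0]]' --rotation '[[-0.1,-0.02,-0.07],[0,0,0]]' --gripper '[1,1]'

```text
time: 7.72
position: [0.5243, -0.0068, 0.0644]
tcp_rot: [1.33, 1.124, -1.319]
ft_force: [0.0, 0.0, -5.1]
finger_gap: 0.0254
```

```bash
python3 -c "
from h import *
plan((.5396,.1005,.0605),-9.2)"
```

```text
t 7.72 pos [ 0.5243 -0.0068  0.0644] yaw -9.11 tilt [ 0.008 -0.    -1.   ] q [-0.03  0.38  1.9  -0.    0.86  0.12] F [ 0.   0.  -5.1] gap 0.0254
total tool mm [   4.    -1.9 -108.3] rot deg [ 0.09 -0.05 -0.48] n 3 unit/row [ 0.026 -0.013 -0.722] [ 0.004 -0.002 -0.02 ]
```

jog_arm --delta_pos '[[0.02,-0.01,-0.5],[0.02,-0.01,-0.6],[0.02,-0.01,-0.5],[0,0,-0.2],[0,0,0]]' --rotation '[[0,0,-0.03],[0,0,-0.03],[0,0,0],[0,0,0],[0,0,0]]' --gripper '[1,1,1,1,1]'

```text
time: 8.35
position: [0.5382, 0.0854, 0.0627]
tcp_rot: [1.326, 1.128, -1.321]
ft_force: [-1.3, -0.3, -4.9]
finger_gap: 0.0254
```

```bash
python3 -c "
from h import *
plan((.5396,.1005,.0605),-9.2)"
```

```text
t 8.35 pos [0.5382 0.0854 0.0627] yaw -8.99 tilt [ 0.004 -0.    -1.   ] q [ 0.14  0.41  1.85 -0.    0.88  0.29] F [-1.3 -0.3 -4.9] gap 0.0254
total tool mm [  2.2  -1.  -15.1] rot deg [ 0.21 -0.03 -0.2 ] n 1 unit/row [ 0.045 -0.02  -0.303] [ 0.027 -0.004 -0.025]
```

jog_arm --delta_pos '[[0.05,-0.02,-0.3],[0,0,0],[0,0,0]]' --rotation '[[0.03,0,-0.02],[0,0,0],[0,0,0]]' --gripper '[1,1,1]'

```text
time: 8.72
position: [0.5394, 0.0998, 0.0601]
tcp_rot: [1.328, 1.128, -1.328]
ft_force: [-0.8, 0.1, -4.6]
finger_gap: 0.0254
```

```bash
python3 s.py 4.png "(.5396,.1005,.052)" -9.2 .078; python3 -c "
from h import *
for p in((.559,.219,.078),(.559,.219,.091),(.559,.219,.235),(.533,.061,.045)): print(proj('scene',p),proj('top',p))"
```

```text
t 8.72 pos [0.5394 0.0998 0.0601] yaw -9.31 tilt [ 0. -0. -1.] q [ 0.16  0.42  1.84 -0.    0.88  0.32] F [-0.8  0.1 -4.6] gap 0.0254
total tool mm [ 8.1  0.1 -0.7] rot deg [-0.11  0.02 -0.01] n 1 unit/row [ 0.162  0.002 -0.015] [-0.014  0.002 -0.001]
scene bush 0.54 [411.9 239.1] 76 [0.5508 0.2174 0.078 ]
scene bush 0.49 [171.9 252.6] 129 [ 0.5719 -0.4099  0.078 ]
top bush 0.64 [426.1 301.7] 112 [ 0.3072 -0.4993  0.078 ]
top bush 0.57 [390.3 229.7] 139 [ 0.5065 -0.4062  0.078 ]
[413.4073787  240.82144937] [169.54603028 212.40624516]
[414.1534456  236.75381267] [168.1130125  212.12280858]
[423.0075508  188.59835228] [149.55340228 208.45271816]
[351.58590185 247.49777904] [226.61849093 221.63209047]
```

View pics/c4.png

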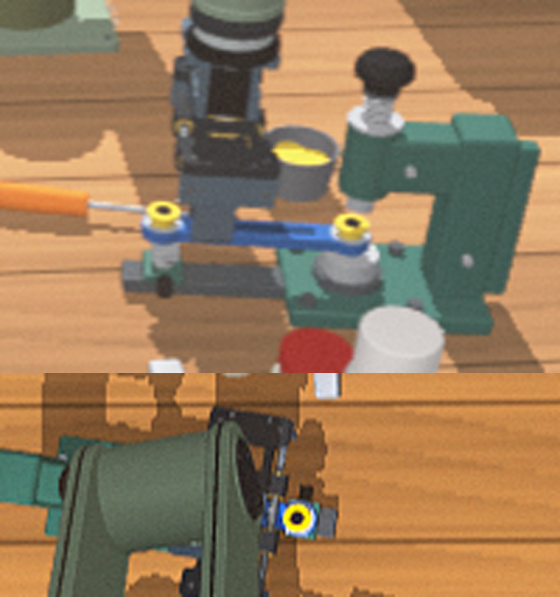

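```bash
cat > b3.py <<'E'
from h import *
np.set_printoptions(precision=4,suppress=True)
s3=cv2.imread('pics/s0.png');s4=cv2.imread('pics/s4.png');t3=cv2.imread('pics/t3.png');t4=cv2.imread('pics/t4.png')
def comp(m,near):
    n,l,s,c=cv2.connectedComponentsWithStats(m.astype(np.uint8)); i=min(range(1,n),key=lambda k:np.hypot(*(c[k]-near))+(1e3 if s[k,4]<15 else 0)); return s[i],c[i]
hs=cv2.cvtColor(s3,cv2.COLOR_BGR2HSV);h4=cv2.cvtColor(s4,cv2.COLOR_BGR2HSV);ht4=cv2.cvtColor(t4,cv2.COLOR_BGR2HSV)
for v in(120,150,170): print('anvil',v,*comp((hs[...,1]<60)&(hs[...,2]>v),(412,253)),'rest',*comp((hs[...,1]<60)&(hs[...,2]>v),(353,248)))
print('bushA',*comp((abs(h4[...,0].astype(int)-27)<6)&(h4[...,1]>150)&(h4[...,2]>120),(413,241)))
print('bushR',*comp((abs(h4[...,0].astype(int)-27)<6)&(h4[...,1]>150)&(h4[...,2]>120),(352,238)))
print('topbushR',*comp((abs(ht4[...,0].astype(int)-27)<6)&(ht4[...,1]>150)&(ht4[...,2]>120),(226,222)))
print('knob',*comp((s3.max(2)<70),(424,190)))
st=np.array([.5394,.0998]);
d=np.array([.1618,.9868]); zt=.0601-.0068+.024
for q,z in((.1201,zt),(-.0399,zt)): p=np.r_[st+q*d,z]; print('exp bush',p,proj('scene',p),proj('top',p))
for p in((.559,.219,.045),(.559,.219,.091),(.533,.061,.045),(.559,.219,.228)): print(p,proj('scene',p),proj('top',p))
E
python3 b3.py
```

```text
anvil 120 [389 246  43  16 310] [411.1032 252.5677] rest [329 235  34   5  69] [345.0725 237.087 ]
anvil 150 [398 246  26  15 211] [411.4028 251.7915] rest [348 244  10  12  97] [352.2165 248.5361]
anvil 170 [403 246  19  10 151] [412.3245 250.4172] rest [348 244  10   8  78] [352.5    247.5128]
bushA [408 239  10   8  42] [412.2381 242.5476]
bushR [348 235  10   8  35] [352.2    238.9143]
topbushR [221 217  10   9  54] [225.6852 221.1111]
knob [415 186  18  15 151] [423.5629 193.8808]
exp bush [0.5588 0.2183 0.0773] [413.0953 241.0125] [169.8605 212.4785]
exp bush [0.5329 0.0604 0.0773] [352.387  237.6128] [224.9946 221.2275]
(0.559, 0.219, 0.045) [411.5499 250.9555] [173.034  213.0962]
(0.559, 0.219, 0.091) [414.1534 236.7538] [168.113  212.1228]
(0.533, 0.061, 0.045) [351.5859 247.4978] [226.6185 221.6321]
(0.559, 0.219, 0.228) [422.5503 191.0797] [150.5879 208.6572]
```

jog_arm --delta_pos '[[0.1,0,-0.03],[0.06,0,0],[0,0,0]]' --rotation '[[0,0,0],[0,0,0],[0,0,0]]' --gripper '[1,1,1]'

```text
time: 9.3
position: [0.5399, 0.1011, 0.0519]
tcp_rot: [1.329, 1.127, -1.328]
ft_force: [-0.2, -0.5, -3.1]
finger_gap: 0.025
```

```bash
python3 -c "
from h import *
plan((.5396,.1015,.052),-9.2)"
```

```text
t 9.3 pos [0.5399 0.1011 0.0519] yaw -9.36 tilt [ 0.001  0.    -1.   ] q [ 0.16  0.43  1.85 -0.    0.86  0.33] F [-0.2 -0.5 -3.1] gap 0.025
total tool mm [-0.1 -0.4 -0.4] rot deg [-0.16 -0.01 -0.05] n 1 unit/row [-0.003 -0.008 -0.008] [-0.02  -0.001 -0.006]
```

jog_arm --delta_pos '[[0.03,0,0],[0,0,0]]' --rotation '[[0,0,0],[0,0,0]]' --gripper '[1,1]'

```text
time: 9.55
position: [0.54, 0.1011, 0.0521]
tcp_rot: [1.329, 1.127, -1.327]
ft_force: [-0.2, 0.2, -3.3]
finger_gap: 0.025
```

jog_arm --delta_pos '[[0.06,0,0],[0,0,0]]' --rotation '[[0,0,0],[0,0,0]]' --gripper '[1,1]'

```text
time: 9.8
position: [0.5404, 0.1012, 0.0522]
tcp_rot: [1.33, 1.126, -1.325]
ft_force: [-0.9, 0.2, -4.0]
finger_gap: 0.0253
```

jog_arm --delta_pos '[[0.08,0,0],[0.04,0,0]]' --rotation '[[0,0,0],[0,0,0]]' --gripper '[1,1]'

```text
time: 10.05
position: [0.5408, 0.1013, 0.0518]
tcp_rot: [1.332, 1.125, -1.324]
ft_force: [-4.4, -1.7, 8.4]
finger_gap: 0.0254
```

```bash
python3 -c "
from h import *
plan((.5396,.1015,.052),-9.2);s=manip.observe();print(s['joint_efforts'],s['moment'],s['ft_force'])"
```

```text
t 10.05 pos [0.5408 0.1013 0.0518] yaw -9.34 tilt [ 0.005  0.001 -1.   ] q [ 0.16  0.43  1.85 -0.    0.86  0.33] F [-4.4 -1.7  8.4] gap 0.0254
total tool mm [-0.3 -1.2 -0. ] rot deg [-0.14 -0.09 -0.28] n 1 unit/row [-0.005 -0.024 -0.001] [-0.017 -0.011 -0.035]
[ 2.59465812e-02 -3.73168910e+01 -1.81315452e+01  1.53099918e-01
 -1.60430286e+00  5.11849823e-02] [-0.21811565  0.87449078  0.06672201] [-4.40419861 -1.68257697  8.38467836]
```

jog_arm --delta_pos '[[-0.02,0,0],[0,0,0],[0,0,0],[0,0,0],[-0.4,0,0.1],[-0.8,0,0.2],[-0.9,0,0],[-0.9,0,0],[-0.9,0,0],[-0.9,0,0]]' --rotation '[[0,0,0],[0,0,0],[0,0,0],[0,0,0],[0,0,0],[0,0,0],[0,0,0],[0,0,0],[0,0,0],[0,0,0]]' --gripper '[0.7,0.4,0.3,0.3,0.3,0.3,0.5,1,1,1]'

```text
time: 11.3
position: [0.5362, 0.0857, 0.2939]
tcp_rot: [1.327, 1.13, -1.332]
ft_force: [0.8, -0.6, 0.2]
finger_gap: 0.0266
```

```bash
python3 s.py 5.png "(.559,.22,.265)" -9.2 .069
cat > cl.py <<'E'
from h import *
import sys
np.set_printoptions(precision=3,suppress=True)
for c in('scene','top'):
    im=cv2.imread('pics/'+c[0]+sys.argv[1]); h=cv2.cvtColor(im,cv2.COLOR_BGR2HSV)
    n,l,s,ce=cv2.connectedComponentsWithStats(((abs(h[...,0].astype(int)-27)<6)&(h[...,1]>150)&(h[...,2]>100)).astype(np.uint8))
    for i in range(1,n):
        if s[i,4]>12: print(c,s[i],ce[i],back(c,ce[i],float(sys.argv[2])))
E
python3 cl.py 5.png .067
```

```text
t 11.3 pos [0.5362 0.0857 0.2939] yaw -9.38 tilt [-0.004 -0.    -1.   ] q [0.14 0.23 1.49 0.   1.43 0.3 ] F [ 0.8 -0.6  0.2] gap 0.0266
total tool mm [  28.8    0.7 -136.2] rot deg [-0.18  0.04  0.21] n 4 unit/row [ 0.144  0.004 -0.681] [-0.006  0.001  0.007]
scene bush 0.7 [172.  252.3] 140 [ 0.558  -0.4123  0.069 ]
scene bush 0.51 [150.4 210.2] 100 [ 0.3429 -0.4991  0.069 ]
top bush 0.47 [389.  228.7] 139 [ 0.5095 -0.405   0.069 ]
scene [251  25  19   4  48] [259.438  26.875] [-2.413 -0.083  0.067]
scene [251  40  20  13 230] [260.057  45.93 ] [-1.765 -0.102  0.067]
scene [144 210  12  10  70] [149.843 214.643] [ 0.365 -0.498  0.067]
scene [388 216  17   6  36] [395.778 217.972] [0.426 0.21  0.067]
scene [348 239  10   7  31] [352.935 242.548] [0.541 0.061 0.067]
scene [408 241  10   8  39] [412.615 245.103] [0.563 0.217 0.067]
scene [168 251  13   8  39] [174.154 255.59 ] [ 0.57  -0.406  0.067]
top [221 217  10   9  55] [225.8   221.055] [0.534 0.06  0.067]
top [385 225  13  13  94] [390.83  230.713] [ 0.504 -0.411  0.067]
top [162 266   5  17  59] [164.22 274.  ] [0.384 0.235 0.067]
top [419 295  13  14  86] [425.326 301.267] [ 0.306 -0.501  0.067]
```

View pics/c5.png

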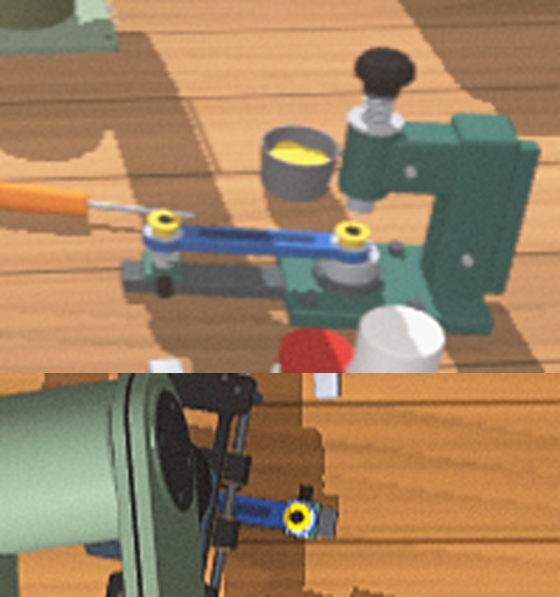

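jog_arm --delta_pos '[[0,0,-0.6],[0,0,-0.8],[0,0,-0.8],[0,0,-0.5],[0,0,0]]' --rotation '[[0,0,0.03],[0,0,0],[0,0,0],[0,0,0],[0,0,0]]' --gripper '[1,1,1,1,1]'

```text
time: 12.12
position: [0.5556, 0.2209, 0.2815]
tcp_rot: [1.316, 1.132, -1.346]
ft_force: [0.1, 0.1, -0.3]
finger_gap: 0.0006
```

```bash
python3 -c "
from h import *
plan((.559,.2195,.25),-9.2)"
```

```text
t 12.12 pos [0.5556 0.2209 0.2815] yaw -9.48 tilt [-0.016 -0.007 -1.   ] q [ 0.36  0.33  1.37 -0.    1.45  0.53] F [ 0.1  0.1 -0.3] gap 0.0006
total tool mm [31.4  4.   0.5] rot deg [-0.28  0.55  0.86] n 1 unit/row [0.629 0.08  0.01 ] [-0.035  0.069  0.107]
```

jog_arm --delta_pos '[[0.5,0.07,0],[0.2,0,0],[0,0,0]]' --rotation '[[-0.03,0.07,0.1],[0,0,0],[0,0,0]]' --gripper '[1,1,1]'

```text
time: 12.5
position: [0.5573, 0.2177, 0.2426]
tcp_rot: [1.322, 1.13, -1.334]
ft_force: [0.5, -0.0, -0.4]
finger_gap: 0.0006
```

```bash
python3 -c "
from h import *
plan((.559,.2195,.205),-9.2)"
```

```text
t 12.5 pos [0.5573 0.2177 0.2426] yaw -9.29 tilt [-0.006 -0.003 -1.   ] q [ 0.35  0.34  1.45 -0.    1.35  0.52] F [ 0.5 -0.  -0.4] gap 0.0006
total tool mm [37.6  1.6 -2.2] rot deg [-0.09  0.23  0.33] n 1 unit/row [ 0.752  0.032 -0.044] [-0.011  0.029  0.041]
```

jog_arm --delta_pos '[[0.2,0.03,-0.04],[0.2,0,0],[0.2,0,0],[0.2,0,0]]' --rotation '[[0,0.03,0.04],[0,0,0],[0,0,0],[0,0,0]]' --gripper '[1,1,1,1]'

```text
time: 13.0
position: [0.5598, 0.2191, 0.2069]
tcp_rot: [1.333, 1.126, -1.323]
ft_force: [-4.2, -1.2, 13.8]
finger_gap: 0.0003
```

jog_arm --delta_pos '[[0.12,0,0],[0.12,0,0]]' --rotation '[[0,0,0],[0,0,0]]' --gripper '[1,1]'

```text
time: 13.25
position: [0.5598, 0.2191, 0.2051]
tcp_rot: [1.339, 1.123, -1.316]
ft_force: [-10.2, -3.9, 33.2]
finger_gap: 0.0007
```

jog_arm --delta_pos '[[-0.2,0,0],[-0.6,0,0],[-0.8,0,0],[-0.6,0,0.4],[0,0,0.8],[0,0,0.8],[0,0,0.5],[0,0,0]]' --rotation '[[0,0,0],[0,0,0],[0,0,0],[0,0,0],[0,0,0],[0,0,0],[0,0,0],[0,0,0]]' --gripper '[1,0.8,0.6,0.4,0.3,0.3,0.3,0.3]'

```text
time: 14.25
position: [0.5394, 0.0925, 0.3204]
tcp_rot: [1.347, 1.118, -1.303]
ft_force: [0.8, 0.3, 0.4]
finger_gap: 0.0633
```

```bash
python3 s.py 6.png "(.540,.1013,.12)" -9.2 .061; python3 cl.py 6.png .061 | grep -E "3[45].|40.|41."
python3 -c "
import cv2;s=cv2.imread('pics/s6.png');cv2.imwrite('pics/c6b.png',cv2.resize(s[180:280,330:480],(800,533),interpolation=cv2.INTER_CUBIC))"
```

```text
t 14.25 pos [0.5394 0.0925 0.3204] yaw -9.28 tilt [ 0.026  0.008 -1.   ] q [0.15 0.21 1.45 0.   1.45 0.31] F [0.8 0.3 0.4] gap 0.0633
total tool mm [200.4  -5.6  -6.3] rot deg [-0.08 -0.72 -1.37] n 5 unit/row [ 0.802 -0.023 -0.025] [-0.002 -0.018 -0.034]
scene bush 0.41 [411.  246.2] 61 [0.5593 0.215  0.061 ]
top bush 0.66 [391.  227.2] 120 [ 0.5139 -0.4129  0.061 ]
top bush 0.44 [423.8 302.9] 126 [ 0.301  -0.4988  0.061 ]
scene [251  25  19   4  49] [259.735  26.959] [-2.442 -0.08   0.061]
scene [251  40  20  13 225] [259.88   45.942] [-1.792 -0.103  0.061]
scene [144 210  12  10  69] [149.797 214.681] [ 0.355 -0.5    0.061]
scene [388 216  17   7  44] [396.023 218.409] [0.419 0.213 0.061]
scene [348 240  10   6  26] [352.923 242.846] [0.534 0.063 0.061]
scene [409 244   8   6  29] [412.241 246.793] [0.562 0.217 0.061]
scene [168 249  13  10  52] [173.712 254.654] [ 0.557 -0.409  0.061]
top [221 217  10   9  53] [225.868 221.019] [0.534 0.061 0.061]
top [385 225  13  13  95] [390.8   230.653] [ 0.504 -0.412  0.061]
top [419 295  13  14  88] [425.148 301.58 ] [ 0.305 -0.503  0.061]
```

View pics/c6b.png

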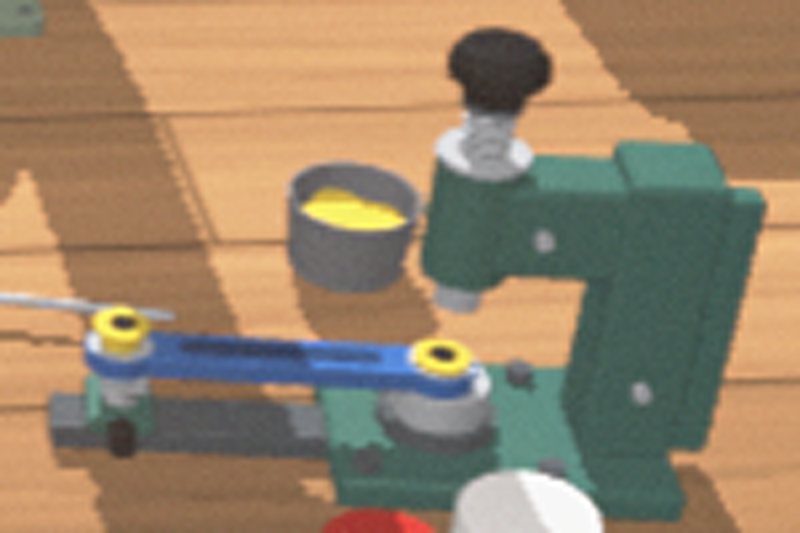

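The left bush is home with its flange on the eye at (442,356), the knob is up, and the outer bush still stands proud. Next I regrasp the link for the turn.

jog_arm --delta_pos '[[0.6,-0.05,-0.06],[0.8,-0.05,-0.06],[0.8,0,0],[0.8,0,0],[0.6,0,0],[0,0,0]]' --rotation '[[0,-0.09,-0.17],[0,0,0],[0,0,0],[0,0,0],[0,0,0],[0,0,0]]' --gripper '[0.3,0.3,0.3,0.3,0.3,0.3]'

```text
time: 15.2
position: [0.5387, 0.1088, 0.1348]
tcp_rot: [1.322, 1.135, -1.316]
ft_force: [-0.9, 0.5, 0.2]
finger_gap: 0.0638
```

```bash
python3 -c "
from h import *
plan((.540,.1013,.052),-9.3)"
```

```text
t 15.2 pos [0.5387 0.1088 0.1348] yaw -8.61 tilt [ 0.002  0.002 -1.   ] q [0.18 0.34 1.74 0.   1.05 0.33] F [-0.9  0.5  0.2] gap 0.0638
total tool mm [82.8  2.3  7.4] rot deg [ 0.69 -0.15 -0.1 ] n 2 unit/row [0.828 0.023 0.074] [ 0.043 -0.009 -0.006]
```

jog_arm --delta_pos '[[0.5,0.05,0.15],[0.7,0,0],[0.5,0,0],[0.1,0,0]]' --rotation '[[0.09,0,0],[0,0,0],[0,0,0],[0,0,0]]' --gripper '[0.3,0.3,0.3,0.3]'

```text
time: 15.7
position: [0.547, 0.1047, 0.0489]
tcp_rot: [1.338, 1.123, -1.312]
ft_force: [1.1, -0.3, -0.0]
finger_gap: 0.0641
```

```bash
python3 -c "
from h import *
plan((.540,.1013,.052),-9.3)"
```

```text
t 15.7 pos [0.547  0.1047 0.0489] yaw -9.17 tilt [ 0.015  0.005 -1.   ] q [0.17 0.44 1.84 0.   0.84 0.32] F [ 1.1 -0.3 -0. ] gap 0.0641
total tool mm [-3.2 -6.3  4.5] rot deg [ 0.14 -0.43 -0.82] n 1 unit/row [-0.064 -0.126  0.09 ] [ 0.017 -0.053 -0.103]
```

Fix the tilt and position, close, then lift about 10 mm and back out.

jog_arm --delta_pos '[[-0.06,-0.12,0.08],[0,0,0],[0,0,0],[0,0,0],[0,0,0],[0,0,0],[0,0,0]]' --rotation '[[0,-0.05,-0.1],[0,0,0],[0,0,0],[0,0,0],[0,0,0],[0,0,0],[0,0,0]]' --gripper '[0.3,0.3,0.6,1,1,1,1]'

```text
time: 16.58
position: [0.5425, 0.1027, 0.0573]
tcp_rot: [1.33, 1.127, -1.32]
ft_force: [-2.5, 0.5, 5.4]
finger_gap: 0.0166
```

```bash
python3 -c "
from h import *
plan((.5218,-.008,.065),-9.3)"
```

```text
t 16.57 pos [0.5425 0.1027 0.0573] yaw -9.15 tilt [ 0.006  0.002 -1.   ] q [0.17 0.43 1.84 0.   0.87 0.32] F [-2.5  0.5  5.4] gap 0.0166
total tool mm [ -8.   -2.7 112.5] rot deg [ 0.15 -0.16 -0.34] n 3 unit/row [-0.053 -0.018  0.75 ] [ 0.006 -0.007 -0.014]
```

jog_arm --delta_pos '[[-0.03,0,0],[0,0,0],[0,0,0],[0,0,0]]' --rotation '[[0,-0.02,-0.04],[0,0,0],[0,0,0],[0,0,0]]' --gripper '[0.3,0.3,0.3,0.3]'

```text
time: 17.08
position: [0.5427, 0.1026, 0.0585]
tcp_rot: [1.326, 1.129, -1.326]
ft_force: [0.4, -0.4, 0.6]
finger_gap: 0.0537
```

```bash
python3 s.py 7.png "(.540,.1013,.050)" -9.3 .061; python3 cl.py 7.png .061 | grep -E "\[3[45].|\[40.|\[22"
```

```text
t 17.07 pos [0.5427 0.1026 0.0585] yaw -9.14 tilt [ 0. -0. -1.] q [ 0.17  0.43  1.83 -0.    0.88  0.33] F [ 0.4 -0.4  0.6] gap 0.0537
total tool mm [ 8.5 -2.5  1.7] rot deg [ 0.16  0.02 -0.01] n 1 unit/row [ 0.169 -0.049  0.034] [ 0.02   0.003 -0.002]
scene bush 0.51 [348.2 241.6] 74 [0.5275 0.0515 0.061 ]
scene bush 0.51 [408.6 250.3] 23 [0.5773 0.203  0.061 ]
scene bush 0.42 [170.3 253.3] 158 [ 0.5509 -0.4183  0.061 ]
scene bush 0.42 [149.7 214.4] 103 [ 0.3532 -0.5006  0.061 ]
top bush 0.32 [131.6 208.7] 736 [0.5715 0.335  0.061 ]
scene [350 239   8   7  24] [353.208 242.625] [0.533 0.064 0.061]
scene [409 244   8   6  28] [412.5   247.179] [0.564 0.218 0.061]
top [222 216   9   9  51] [225.902 220.039] [0.537 0.061 0.061]
```

jog_arm --delta_pos '[[0.12,-0.01,0.02],[0.06,0,0],[0,0,0]]' --rotation '[[0,0,0],[0,0,0],[0,0,0]]' --gripper '[0.3,0.3,0.3]'

```text
time: 17.65
position: [0.5418, 0.1016, 0.0487]
tcp_rot: [1.325, 1.129, -1.326]
ft_force: [0.1, -0.1, -0.2]
finger_gap: 0.0639
```

jog_arm --delta_pos '[[0,0,0],[0,0,0],[0,0,0],[0,0,0],[0,0,0],[0,0,0]]' --rotation '[[0,0,0],[0,0,0],[0,0,0],[0,0,0],[0,0,0],[0,0,0]]' --gripper '[0.6,1,1,1,1,1]'

```text
time: 18.4
position: [0.5421, 0.1016, 0.0489]
tcp_rot: [1.326, 1.129, -1.325]
ft_force: [-0.3, -0.4, -1.0]
finger_gap: 0.0255
```

```bash
python3 -c "
from h import *
plan((.5218,-.008,.06),-9.3)"
```

```text
t 18.4 pos [0.5421 0.1016 0.0489] yaw -9.13 tilt [ 0. -0. -1.] q [ 0.16  0.44  1.84 -0.    0.86  0.32] F [-0.3 -0.4 -1. ] gap 0.0255
total tool mm [-11.   -2.6 111.4] rot deg [ 0.17  0.02 -0.03] n 3 unit/row [-0.074 -0.017  0.743] [ 0.007  0.001 -0.001]
```

jog_arm --delta_pos '[[-0.12,0,0],[-0.1,0,0],[0,0,0.4],[0,0,0.7],[0,0,0.8],[-0.2,0,0.6],[-0.6,0,0.3],[-0.8,0,0],[-0.6,0,0]]' --rotation '[[0,0,0],[0,0,0],[0,0,0],[0,0,0],[0,0,0],[0,0,0],[0,0,0],[0,0,0],[0,0,0]]' --gripper '[1,1,1,1,1,1,1,1,1]'

```text
time: 19.52
position: [0.512, -0.0473, 0.1687]
tcp_rot: [1.315, 1.137, -1.34]
ft_force: [1.3, 0.2, -4.3]
finger_gap: 0.0257
```

```bash
python3 -c "
from h import *
plan((.60,-.24,.15),90)"
```

```text
t 19.52 pos [ 0.512  -0.0473  0.1687] yaw -9.18 tilt [-0.016 -0.004 -1.   ] q [-0.11  0.27  1.76 -0.01  1.13  0.05] F [ 1.3  0.2 -4.3] gap 0.0257
total tool mm [ 18.1 117.9 176.1] rot deg [-99.18  -0.47   0.95] n 14 unit/row [0.026 0.168 0.252] [-0.886 -0.004  0.008]
```

jog_arm --delta_pos '[[0,0.4,0.6],[0,0.55,0.8],[0,0.55,0.8],[0,0.5,0.75],[0,0.35,0.55],[0,0,0],[0,0,0],[0,0,0],[0,0,0],[0,0,0],[0,0,0],[0,0,0]]' --rotation '[[0,0,0.1],[0,0,0],[0,0,0],[0,0,0],[0,0,0],[-0.8,0,0],[-0.95,0,0],[-0.95,0,0],[-0.95,0,0],[-0.95,0,0],[-0.95,0,0],[-0.95,0,0]]' --gripper '[1,1,1,1,1,1,1,1,1,1,1,1]'

```text
time: 21.02
position: [0.5899, -0.2578, 0.1666]
tcp_rot: [0.618, 1.487, -0.636]
ft_force: [-0.1, -0.6, -4.9]
finger_gap: 0.0249
```

jog_arm --delta_pos '[[0,0,0],[0,0,0],[0,0,0],[0,0,0],[0,0,0],[0,0,0]]' --rotation '[[-0.95,0,0],[-0.95,0,0],[-0.95,0,0],[-0.95,0,0],[-0.95,0,0],[-0.4,0,0]]' --gripper '[1,1,1,1,1,1]'

```text
time: 21.78
position: [0.5829, -0.2629, 0.1631]
tcp_rot: [0.044, 1.589, -0.053]
ft_force: [0.3, -0.5, -5.1]
finger_gap: 0.0255
```

```bash
python3 -c "
from h import *
plan((.60,-.24,.06),90)"
```

```text
t 21.77 pos [ 0.5829 -0.2629  0.1631] yaw 86.46 tilt [-0.019 -0.005 -1.   ] q [-0.43  0.46  1.47 -0.01  1.22 -1.94] F [ 0.3 -0.5 -5.1] gap 0.0255
total tool mm [102.6  24.6  17.6] rot deg [-3.54 -1.1   0.35] n 3 unit/row [0.684 0.164 0.117] [-0.148 -0.046  0.014]
```

jog_arm --delta_pos '[[0.4,0.15,0.1],[0.7,0.2,0.1],[0.5,0.1,0],[0.2,0,0],[0,0,0]]' --rotation '[[-0.3,-0.1,0.04],[-0.1,0,0],[0,0,0],[0,0,0],[0,0,0]]' --gripper '[1,1,1,1,1]'

```text
time: 22.4
position: [0.5893, -0.2451, 0.07]
tcp_rot: [0.006, 1.577, -0.007]
ft_force: [1.0, -0.3, -3.2]
finger_gap: 0.0255
```

```bash
python3 -c "
from h import *
plan((.59,-.245,.007),90)"
```

```text
t 22.4 pos [ 0.5893 -0.2451  0.07  ] yaw 89.56 tilt [-0.006 -0.001 -1.   ] q [-0.41  0.53  1.6  -0.    1.01 -1.97] F [ 1.  -0.3 -3.2] gap 0.0255
total tool mm [63.   0.1  1.1] rot deg [-0.44 -0.35  0.04] n 2 unit/row [0.63  0.001 0.011] [-0.028 -0.022  0.003]
```

jog_arm --delta_pos '[[0.4,0,0],[0.5,0,0],[0.2,0,0],[0,0,0]]' --rotation '[[-0.04,-0.04,0],[0,0,0],[0,0,0],[0,0,0]]' --gripper '[1,1,1,1]'

```text
time: 22.9
position: [0.5923, -0.2488, 0.019]
tcp_rot: [-0.001, 1.562, -0.007]
ft_force: [0.5, 0.2, -4.0]
finger_gap: 0.0252
```

```bash
python3 -c "
from h import *
plan((.59,-.245,.004),90)"
```

```text
t 22.9 pos [ 0.5923 -0.2488  0.019 ] yaw 89.8 tilt [ 0.009 -0.005 -1.   ] q [-0.41  0.59  1.65 -0.    0.89 -1.98] F [ 0.5  0.2 -4. ] gap 0.0252
total tool mm [15.   3.9 -2.4] rot deg [-0.2  0.5  0.3] n 1 unit/row [ 0.3    0.077 -0.048] [-0.025  0.063  0.038]
```

jog_arm --delta_pos '[[0.15,0,0],[0.1,0,0],[0.06,0,0],[0,0,0]]' --rotation '[[0,0.06,0.04],[0,0,0],[0,0,0],[0,0,0]]' --gripper '[1,1,1,1]'

```text
time: 23.4
position: [0.5941, -0.2497, 0.0052]
tcp_rot: [0.002, 1.567, -0.004]
ft_force: [-0.5, 0.3, -4.0]
finger_gap: 0.0255
```

jog_arm --delta_pos '[[0.04,0,0],[0,0,0],[0,0,0],[0,0,0],[-0.5,0,0],[-0.8,0,0.2],[-0.8,0,0.4],[0,0,0.5],[0,0,0.4],[0,0,0],[0,0,0],[0,0,0]]' --rotation '[[0,0,0],[0,0,0],[0,0,0],[0,0,0],[0,0,0],[0,0,0],[0,0,0],[0.9,0,0],[0.95,0,0],[0.95,0,0],[0.95,0,0],[0.95,0,0]]' --gripper '[1,0.6,0.3,0.3,0.3,0.3,0.3,0.3,0.3,0.3,0.3,0.3]'

```text
time: 24.9
position: [0.6722, -0.253, 0.1157]
tcp_rot: [0.532, 1.494, -0.532]
ft_force: [-0.7, 0.2, -0.3]
finger_gap: 0.0641
```

jog_arm --delta_pos '[[0,0,0],[0,0,0],[0,0,0],[0,0,0],[0,0,0],[0,0,0],[0,0,0],[0,0,0],[0,0,0],[0,0,0],[0,0,0],[0,0,0]]' --rotation '[[0.95,0,0],[0.95,0,0],[0.95,0,0],[0.95,0,0],[0.95,0,0],[0.95,0,0],[0.95,0,0],[0.95,0,0],[0.95,0,0],[0.95,0,0],[0.95,0,0],[0.95,0,0]]' --gripper '[0.3,0.3,0.3,0.3,0.3,0.3,0.3,0.3,0.3,0.3,0.3,0.3]'

```text
time: 26.4
position: [0.6718, -0.2529, 0.1158]
tcp_rot: [1.745, 0.743, -1.731]
ft_force: [-0.1, -0.4, 0.1]
finger_gap: 0.0638
```

```bash
python3 -c "
from h import *
plan((.514,-.25,.16),-90)"
```

```text
t 26.4 pos [ 0.6718 -0.2529  0.1158] yaw -43.31 tilt [ 0.01  -0.004 -1.   ] q [-0.38  0.6   1.34 -0.    1.18  0.38] F [-0.1 -0.4  0.1] gap 0.0638
total tool mm [ -45.8 -116.4  106. ] rot deg [46.69 -0.43 -0.44] n 7 unit/row [-0.131 -0.333  0.303] [ 0.834 -0.008 -0.008]
```

jog_arm --delta_pos '[[0,0,0],[-0.2,0,0],[-0.2,0,0],[-0.2,0,0],[-0.2,0,0],[0,0,0.3],[0,0,0.7],[0,0,0.8],[0,0,0.8],[0,0,0.4],[0,0,0]]' --rotation '[[0.95,0,0],[0.95,0,0],[0.95,0,0],[0.95,0,0],[0.95,0,0],[0.95,0,0],[0.2,0,0],[0,0,0],[0,0,0],[0,0,0],[0,0,0]]' --gripper '[0.3,0.3,0.3,0.3,0.3,0.3,0.3,0.3,0.3,0.3,0.3]'

```text
time: 27.78
position: [0.5172, -0.2503, 0.1553]
tcp_rot: [-2.217, 0.046, 2.193]
ft_force: [0.7, -0.4, -0.6]
finger_gap: 0.0636
```

```bash
cat > w3.py <<'E'
from h import *
st=manip.observe(); im=imaging.capture('wrist'); save(im,'w8.png'); plan((.514,-.25,.1),-90,st=st)
np.set_printoptions(precision=4,suppress=True)
for n,z in(('bush_a',.018),('link',.012)):
    for d in spotter.cut_out('wrist',n)[:3]:
        c,sz,an=cv2.minAreaRect(np.argwhere(d['mask'])[:,::-1].astype(np.float32))
        print(n,round(d['p'],2),np.array(d['xy']),sz,an,back('wrist',d['xy'],z,st),back('wrist',c,z,st))
h=cv2.cvtColor(im,cv2.COLOR_RGB2HSV);m=((abs(h[...,0].astype(int)-27)<6)&(h[...,1]>150)&(h[...,2]>100)).astype(np.uint8)
n,l,s,ce=cv2.connectedComponentsWithStats(m)
for i in range(1,n):
    if s[i,4]>60: print('yellow',s[i],back('wrist',s[i,:2]+s[i,2:4]/2,.024,st),back('wrist',s[i,:2]+s[i,2:4]/2,.016,st))
E
python3 w3.py
```

```text
t 27.77 pos [ 0.5172 -0.2503  0.1553] yaw -92.13 tilt [ 0.01  -0.005 -1.   ] q [-0.47  0.36  1.67  0.    1.11  1.14] F [ 0.7 -0.4 -0.6] gap 0.0636
total tool mm [55.3 -0.4  3.8] rot deg [-2.13 -0.61 -0.27] n 2 unit/row [ 0.553 -0.004  0.038] [-0.133 -0.038 -0.017]
bush_a 0.78 [279.7  58.2] (34.0, 32.0) 90.0 [ 0.6374 -0.248   0.018 ] [ 0.6367 -0.2491  0.018 ]
bush_a 0.68 [284.1 237.9] (28.284271240234375, 28.284271240234375) 45.0 [ 0.4787 -0.2454  0.018 ] [ 0.4779 -0.2486  0.018 ]
bush_a 0.67 [475.4 208.8] (44.0, 45.0) 90.0 [ 0.4999 -0.4257  0.018 ] [ 0.5017 -0.4256  0.018 ]
link 0.59 [282.7 143.5] (214.33401489257812, 40.2344856262207) 88.40885925292969 [ 0.566  -0.2476  0.012 ] [ 0.5628 -0.2481  0.012 ]
link 0.56 [469.8 207.6] (61.0, 62.0) 90.0 [ 0.4997 -0.4235  0.012 ] [ 0.5009 -0.4197  0.012 ]
yellow [265  42  33  35 641] [ 0.6353 -0.2495  0.024 ] [ 0.6366 -0.2494  0.016 ]
yellow [ 454  188   45   42 1088] [ 0.5013 -0.4234  0.024 ] [ 0.4991 -0.4279  0.016 ]
yellow [274 226  29  28 437] [ 0.4785 -0.2495  0.024 ] [ 0.4757 -0.2494  0.016 ]
```

View pics/w8.png

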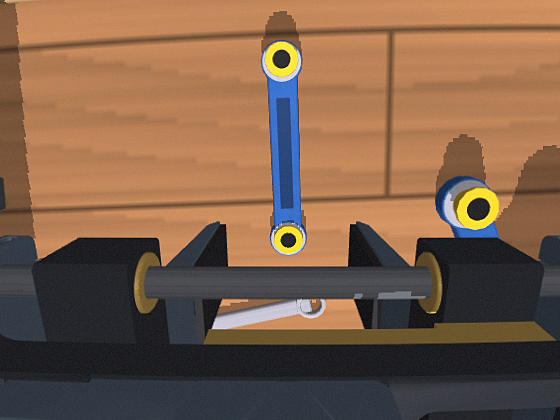

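The far, still-proud bush is at (282,60) and the pressed one is at (288,240). The link lies along world x. I'll regrasp near the pressed end.

jog_arm --delta_pos '[[0.4,0,0.03],[0.8,0,0],[0.8,0,0],[0.5,0,0],[0.1,0,0],[0,0,0]]' --rotation '[[-0.26,-0.08,-0.03],[0,0,0],[0,0,0],[0,0,0],[0,0,0],[0,0,0]]' --gripper '[0.3,0.3,0.3,0.3,0.3,0.3]'

```text
time: 28.68
position: [0.5211, -0.2501, 0.0149]
tcp_rot: [2.213, 0.013, -2.221]
ft_force: [-0.5, -0.7, 0.2]
finger_gap: 0.0638
```

```bash
python3 -c "
from h import *
plan((.5155,-.2495,.004),-90)"
```

```text
t 28.68 pos [ 0.5211 -0.2501  0.0149] yaw -89.41 tilt [-0.003  0.001 -1.   ] q [-0.47  0.52  1.81 -0.    0.82  1.09] F [-0.5 -0.7  0.2] gap 0.0638
total tool mm [10.9 -0.6  5.6] rot deg [0.59 0.2  0.07] n 1 unit/row [ 0.218 -0.012  0.111] [0.074 0.025 0.009]
```

jog_arm --delta_pos '[[0.17,-0.01,0.09],[0.04,0,0],[0,0,0],[0,0,0]]' --rotation '[[0.07,0.02,0],[0,0,0],[0,0,0],[0,0,0]]' --gripper '[0.3,0.3,0.3,0.3]'

```text
time: 29.18
position: [0.518, -0.2504, 0.0062]
tcp_rot: [2.225, -0.001, -2.216]
ft_force: [-0.8, 0.6, 0.0]
finger_gap: 0.0638
```

jog_arm --delta_pos '[[0,0,0],[0,0,0],[0,0,0],[0,0,0],[0,0,0]]' --rotation '[[0,0,0],[0,0,0],[0,0,0],[0,0,0],[0,0,0]]' --gripper '[0.6,1,1,1,1]'

```text
time: 29.8
position: [0.5184, -0.2505, 0.0068]
tcp_rot: [2.226, -0.001, -2.215]
ft_force: [0.3, 0.3, 0.0]
finger_gap: 0.0254
```

```bash
python3 -c "
from h import *
plan((.50,-.05,.2),-9.2)"
```

```text
t 29.8 pos [ 0.5184 -0.2505  0.0068] yaw -89.97 tilt [ 0.005 -0.001 -1.   ] q [-0.47  0.52  1.83  0.    0.79  1.1 ] F [0.3 0.3 0. ] gap 0.0254
total tool mm [-193.5 -200.2   17.3] rot deg [-80.77  -0.19  -0.28] n 11 unit/row [-0.352 -0.364  0.031] [-0.918 -0.002 -0.003]
```

jog_arm --delta_pos '[[-0.4,0,0],[-0.8,0,0],[-0.8,0,0],[-0.8,0,0],[-0.8,0,0],[-0.4,0,0],[0,0,0],[0,0,0],[0,0,0],[0,0,0],[0,0,0],[0,0,0]]' --rotation '[[0,0,0],[0,0,0],[-0.9,0,0],[-0.95,0,0],[-0.95,0,0],[-0.95,0,0],[-0.95,0,0],[-0.95,0,0],[-0.95,0,0],[-0.95,0,0],[-0.95,0,0],[-0.95,0,0]]' --gripper '[1,1,1,1,1,1,1,1,1,1,1,1]'

```text
time: 31.3
position: [0.5084, -0.2473, 0.1996]
tcp_rot: [1.352, 1.129, -1.376]
ft_force: [-0.3, 0.2, -3.5]
finger_gap: 0.0254
```

```bash
python3 -c "
from h import *
plan((.522,-.008,.12),-9.2)"
```

```text
t 31.3 pos [ 0.5084 -0.2473  0.1996] yaw -11.8 tilt [-0.026  0.009 -1.   ] q [-0.47  0.33  1.59 -0.    1.25 -0.26] F [-0.3  0.2 -3.5] gap 0.0254
total tool mm [  81.4  -33.5 -236.7] rot deg [-2.6  -0.27  1.54] n 6 unit/row [ 0.271 -0.112 -0.789] [-0.054 -0.006  0.032]
```

jog_arm --delta_pos '[[0,-0.1,-0.6],[0,-0.1,-0.8],[0,-0.1,-0.8],[0.2,-0.1,-0.8],[0.4,-0.1,-0.8],[0.5,0,-0.6],[0.5,0,0],[0.4,0,0],[0.1,0,0],[0,0,0]]' --rotation '[[-0.15,0,0.1],[-0.1,0,0.1],[-0.1,0,0],[0,0,0],[0,0,0],[0,0,0],[0,0,0],[0,0,0],[0,0,0],[0,0,0]]' --gripper '[1,1,1,1,1,1,1,1,1,1]'

```text
time: 32.55
position: [0.5138, -0.0191, 0.0838]
tcp_rot: [1.316, 1.146, -1.333]
ft_force: [0.6, -0.1, -4.0]
finger_gap: 0.0257
```

```bash
python3 -c "
from h import *
plan((.523,-.0045,.062),-9.2)"
```

```text
t 32.55 pos [ 0.5138 -0.0191  0.0838] yaw -8.83 tilt [-0.015  0.004 -1.   ] q [-0.06  0.35  1.88  0.    0.93  0.09] F [ 0.6 -0.1 -4. ] gap 0.0257
total tool mm [ 21.7   7.2 -15.9] rot deg [ 0.37 -0.07  0.91] n 1 unit/row [ 0.434  0.145 -0.317] [ 0.046 -0.009  0.113]
```

jog_arm --delta_pos '[[0.3,0.12,-0.25],[0.1,0,0],[0,0,0]]' --rotation '[[0.05,0,0.11],[0,0,0],[0,0,0]]' --gripper '[1,1,1]'

```text
time: 32.92
position: [0.5229, -0.0086, 0.0655]
tcp_rot: [1.33, 1.126, -1.324]
ft_force: [0.1, -0.3, -3.4]
finger_gap: 0.025
```

```bash
python3 -c "
from h import *
plan((.5406,.104,.0605),-9.2)"
```

```text
t 32.92 pos [ 0.5229 -0.0086  0.0655] yaw -9.27 tilt [ 0.004  0.    -1.   ] q [-0.04  0.38  1.89  0.    0.86  0.12] F [ 0.1 -0.3 -3.4] gap 0.025
total tool mm [   5.1   -0.7 -113.9] rot deg [-0.07 -0.06 -0.2 ] n 3 unit/row [ 0.034 -0.005 -0.76 ] [-0.003 -0.002 -0.008]
```

jog_arm --delta_pos '[[0.05,0,-0.5],[0.02,-0.01,-0.6],[0,0,-0.5],[0,0,-0.3],[0,0,0]]' --rotation '[[0,0,-0.03],[0,0,0],[0,0,0],[0,0,0],[0,0,0]]' --gripper '[1,1,1,1,1]'

```text
time: 33.55
position: [0.5402, 0.0852, 0.0658]
tcp_rot: [1.332, 1.124, -1.325]
ft_force: [1.1, -0.2, -4.0]
finger_gap: 0.0252
```

```bash
python3 -c "
from h import *
plan((.5406,.104,.0605),-9.2)"
```

```text
t 33.55 pos [0.5402 0.0852 0.0658] yaw -9.42 tilt [ 0.005  0.    -1.   ] q [ 0.14  0.41  1.84 -0.    0.89  0.3 ] F [ 1.1 -0.2 -4. ] gap 0.0252
total tool mm [  5.3  -2.7 -18.6] rot deg [-0.22 -0.05 -0.26] n 1 unit/row [ 0.107 -0.053 -0.373] [-0.027 -0.006 -0.032]
```

jog_arm --delta_pos '[[0.1,-0.05,-0.37],[0,0,0],[0,0,0]]' --rotation '[[-0.03,0,-0.03],[0,0,0],[0,0,0]]' --gripper '[1,1,1]'

```text
time: 33.92
position: [0.5404, 0.1032, 0.0607]
tcp_rot: [1.327, 1.129, -1.327]
ft_force: [-0.1, -0.9, -4.1]
finger_gap: 0.0254
```

```bash
python3 s.py 9.png "(.5406,.104,.052)" -9.2 .077; python3 cl.py 9.png .077 | grep -E "\[3[45].|\[40.|\[41|\[22"
```

```text
t 33.92 pos [0.5404 0.1032 0.0607] yaw -9.22 tilt [-0. -0. -1.] q [0.17 0.42 1.83 0.   0.89 0.33] F [-0.1 -0.9 -4.1] gap 0.0254
total tool mm [ 8.7  0.1 -0.8] rot deg [-0.02  0.01  0.02] n 1 unit/row [ 0.173  0.001 -0.016] [-0.003  0.001  0.003]
scene bush 0.46 [148.5 211.9] 112 [ 0.3657 -0.4999  0.077 ]
scene bush 0.45 [171.4 253.3] 159 [ 0.5734 -0.4111  0.077 ]
scene bush 0.43 [410.5 242.3] 49 [0.5639 0.2098 0.077 ]
top bush 0.64 [389.7 227.6] 127 [ 0.5124 -0.405   0.077 ]
top bush 0.54 [425.8 302.4] 147 [ 0.3051 -0.4988  0.077 ]
top bush 0.45 [227.1 222.5] 85 [0.5293 0.0545 0.077 ]
scene [350 237   7   7  20] [352.95 240.55] [0.546 0.059 0.077]
scene [408 239  11   8  45] [412.711 242.511] [0.565 0.215 0.077]
top [221 217  10   9  55] [225.6   220.982] [0.534 0.059 0.077]
top [419 295  13  14  87] [425.31  301.276] [ 0.308 -0.498  0.077]
```

jog_arm --delta_pos '[[0.1,0,-0.02],[0.08,0,0],[0.05,0,0],[0.05,0,0]]' --rotation '[[0,0,0],[0,0,0],[0,0,0],[0,0,0]]' --gripper '[1,1,1,1]'

```text
time: 34.62
position: [0.541, 0.1039, 0.0518]
tcp_rot: [1.329, 1.128, -1.326]
ft_force: [-5.3, -1.5, 15.4]
finger_gap: 0.0254
```

jog_arm --delta_pos '[[-0.02,0,0],[0,0,0],[0,0,0],[0,0,0],[-0.4,0,0.1],[-0.8,0,0.2],[-0.9,0,0],[-0.9,0,0],[-0.9,0,0],[-0.9,0,0]]' --rotation '[[0,0,0],[0,0,0],[0,0,0],[0,0,0],[0,0,0],[0,0,0],[0,0,0],[0,0,0],[0,0,0],[0,0,0]]' --gripper '[0.7,0.4,0.3,0.3,0.3,0.3,0.5,1,1,1]'

```text
time: 35.88
position: [0.5371, 0.0883, 0.2955]
tcp_rot: [1.325, 1.132, -1.333]
ft_force: [0.5, -0.8, -0.8]
finger_gap: 0.0266
```

```bash
python3 s.py 10.png "(.559,.2195,.265)" -9.2 .069; python3 cl.py 10.png .067 | grep -E "\[3[45].|\[40.|\[41|\[22"
```

```text
t 35.88 pos [0.5371 0.0883 0.2955] yaw -9.33 tilt [-0.006  0.    -1.   ] q [0.14 0.23 1.48 0.   1.43 0.3 ] F [ 0.5 -0.8 -0.8] gap 0.0266
total tool mm [  30.3    0.5 -133.1] rot deg [-0.12  0.04  0.35] n 3 unit/row [ 0.202  0.004 -0.887] [-0.005  0.002  0.014]
scene bush 0.47 [171.7 251.9] 155 [ 0.5562 -0.4132  0.069 ]
scene bush 0.43 [148.9 212.2] 118 [ 0.354  -0.5017  0.069 ]
top bush 0.61 [226.2 222.7] 73 [0.529  0.0583 0.069 ]
top bush 0.61 [423.8 301.7] 133 [ 0.3056 -0.4962  0.069 ]
scene [349 240   8   7  26] [352.654 243.077] [0.544 0.06  0.067]
scene [408 241  10   8  42] [412.381 244.857] [0.562 0.217 0.067]
top [222 217   9   9  52] [226.019 220.885] [0.534 0.059 0.067]
top [419 295  13  14  86] [425.163 301.442] [ 0.306 -0.501  0.067]
```

Same position as for the first bush. Press.

jog_arm --delta_pos '[[0,0,-0.6],[0,0,-0.8],[0,0,-0.8],[0,0,-0.45],[0,0,0]]' --rotation '[[0,0,0.05],[0,0,0],[0,0,0],[0,0,0],[0,0,0]]' --gripper '[1,1,1,1,1]'

```text
time: 36.7
position: [0.5563, 0.2204, 0.2844]
tcp_rot: [1.317, 1.13, -1.344]
ft_force: [0.5, 0.0, -0.1]
finger_gap: 0.0006
```

```bash
python3 -c "
from h import *
plan((.559,.2195,.245),-9.2)"
```

```text
t 36.7 pos [0.5563 0.2204 0.2844] yaw -9.44 tilt [-0.014 -0.007 -1.   ] q [ 0.36  0.33  1.37 -0.    1.46  0.52] F [ 0.5  0.  -0.1] gap 0.0006
total tool mm [39.3  3.3  0.1] rot deg [-0.23  0.55  0.72] n 1 unit/row [0.787 0.065 0.002] [-0.029  0.069  0.09 ]
```

jog_arm --delta_pos '[[0.5,0.07,0],[0.22,0,-0.03],[0,0,0]]' --rotation '[[-0.03,0.07,0.1],[0,0,0],[0,0,0]]' --gripper '[1,1,1]'

```text
time: 37.08
position: [0.5593, 0.218, 0.2467]
tcp_rot: [1.325, 1.126, -1.329]
ft_force: [0.3, 0.4, -0.3]
finger_gap: 0.0006
```

jog_arm --delta_pos '[[0.2,0.03,-0.03],[0.2,0,0],[0.2,0,0],[0.2,0,0]]' --rotation '[[0,0.03,0.04],[0,0,0],[0,0,0],[0,0,0]]' --gripper '[1,1,1,1]'

```text
time: 37.58
position: [0.562, 0.219, 0.2103]
tcp_rot: [1.337, 1.122, -1.318]
ft_force: [-4.4, -1.4, 13.4]
finger_gap: 0.0006
```

jog_arm --delta_pos '[[0.15,0,0],[0.15,0,0],[0.1,0,0]]' --rotation '[[0,0,0],[0,0,0],[0,0,0]]' --gripper '[1,1,1]'

```text
time: 37.95
position: [0.562, 0.219, 0.2053]
tcp_rot: [1.344, 1.118, -1.308]
ft_force: [-6.6, -2.3, 15.4]
finger_gap: 0.0003
```

jog_arm --delta_pos '[[0.12,0,0]]' --rotation '[[0,0,0]]' --gripper '[1]'

```text
time: 38.08
position: [0.5621, 0.219, 0.2052]
tcp_rot: [1.348, 1.116, -1.303]
ft_force: [-9.6, -2.9, 28.6]
finger_gap: -0.0
```

Stop reached: force rises with no further travel. Back off upward and outboard.

jog_arm --delta_pos '[[-0.2,0,0],[-0.6,0,0],[-0.8,0,0],[-0.8,0,0.4],[0,0,0.8],[0,0,0.8],[0,0,0.8],[0,0,0.8],[0,0,0.6],[0,0,0.3],[0,0,0]]' --rotation '[[0,0,0],[0,0,0],[0,0,0],[0,0,0],[0,0,0],[0,0,0],[0,0,0],[0,0,0],[0,0,0],[0,0,0],[0,0,0]]' --gripper '[1,1,1,1,1,1,1,1,1,1,1]'

```text
time: 39.45
position: [0.5235, -0.0099, 0.3266]
tcp_rot: [1.353, 1.11, -1.292]
ft_force: [-0.4, -0.7, -0.5]
finger_gap: 0.0002
```

```bash
python3 s.py 11.png "(.5,-.1,.3)" -9.2 .061; python3 cl.py 11.png .061 | grep -E "\[3[45].|\[40.|\[41|\[22"
python3 -c "
import cv2;s=cv2.imread('pics/s11.png');cv2.imwrite('pics/c11b.png',cv2.resize(s[180:280,330:480],(800,533),interpolation=cv2.INTER_CUBIC))"
```

```text
t 39.45 pos [ 0.5235 -0.0099  0.3266] yaw -9.21 tilt [ 0.038  0.009 -0.999] q [-0.05  0.17  1.49  0.01  1.44  0.11] F [-0.4 -0.7 -0.5] gap 0.0002
total tool mm [24.9 -9.8 93.1] rot deg [ 0.   -0.87 -2.09] n 3 unit/row [ 0.166 -0.065  0.62 ] [ 0.    -0.036 -0.087]
scene bush 0.64 [149.2 210.6] 79 [ 0.3315 -0.5053  0.061 ]
scene bush 0.5 [350.6 242.9] 43 [0.534  0.0568 0.061 ]
scene bush 0.46 [172.2 252.4] 144 [ 0.5473 -0.4139  0.061 ]
top bush 0.57 [423.5 299.4] 149 [ 0.3106 -0.4983  0.061 ]
scene [350 240   7   7  23] [353.   243.13] [0.535 0.063 0.061]
scene [409 244   9   6  28] [412.643 246.821] [0.562 0.218 0.061]
top [419 295  13  14  86] [425.186 301.465] [ 0.305 -0.503  0.061]
```

View pics/c11b.png

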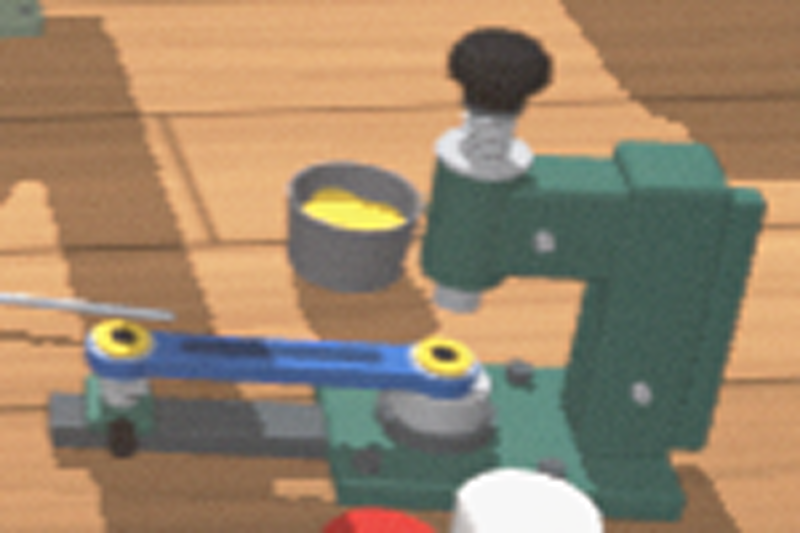

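Both flanges are down on the eyes at (122,340) and (443,356), the link lies across the anvil and rest, and the knob is up. I'll hand in.

```bash
python3 -c "
from h import *
print(ticket.hand_in())"
```

```text
the job is handed in; nothing more can be done
None
```

Both bushes of the smaller link are pressed home with the palm press, and I handed the job in at about 39.5 s of the 72 s allowed.

- **First bush:** I laid the link on the anvil and the rest and pushed the knob to its stop. The knob read 0.205 m above the bench with the push at 33 N, and it sprang back up. The picture afterwards showed the flange down.
- **Turn:** I took the link out and set it on the bench part-turned so the hand could change round, because the last joint's range does not allow a straight half turn at the press. I then regrasped it and laid it back the other way round.
- **Second bush:** I pressed it the same way. The knob again stopped at 0.205 m, at 29 N, with no further travel.

**Last checks:** The final scene picture shows both flanges on the eyes, the link lying across the anvil and the rest, and the knob up. The arm was clear, with forces near zero. I did not measure the other things on the bench again at the end, but no move was made against them.

**What went wrong or disagreed:**
- **Missed grasp:** My first attempt to regrasp the link after the first press closed too high and slid along the link's top, reading about 5 N. The link moved 2 to 3 mm and the second try held.
- **Ram axis:** The cameras disagreed by 2 to 4 mm on where the ram axis is, so each bush is centred under the ram only to about that accuracy.

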